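# Switch off the electronic game box under its guard and shut the lid

### The arm

A 7-joint arm with a two-finger parallel gripper is mounted at the origin on the work surface. World frame = base frame: x ahead of the robot, y to its left, z up, the work surface at z = 0. Lengths are in m, angles in rad, forces in N, time in s.
With the tool pointing down it reaches from about 0.4 to 0.85 m from the base axis. Payload 4.5 kg.
Tool frame: the origin (TCP) lies between the finger pads; the fingertips stand 22 mm ahead of it and the grasp point (between the pads) lies 3 mm ahead of it (bot.tcp_to_tips is the distance from the TCP to the fingertips, in m); z points along the fingers, y is the line along which they close (so a half turn about z gives the same grasp; the last joint's range is limited). The gripper opens to 88 mm and grips with 3 to 60 N. Pads are 18 mm wide; open, the fingers measure 123 mm over their backs; the gripper's body (75 mm by 187 mm) begins 45 mm behind the grasp point.
Start: joints at [1.309, 0.689, -0.195, 1.565, 0.157, 0.902, -0.215], TCP at [0.182, -0.598, 0.235] pointing down, gripper open.
Joint ranges: [-3.01, 3.01], [-0.46, 2.08], [-1.47, 1.51], [0.13, 2.56], [-1, 4.14], [0.04, 2.09], [-2.66, 2.66]. Speed limits (rad/s): [2.57, 2.57, 3.14, 3.14, 3.14, 3.14, 3.14].

### API

Orientations are given as a unit quaternion [x, y, z, w].
In Python, from bench import bot gives the robot as it stands.
- The arm moves only by the shell command python3 -m inch 'ROWS' [FORCE]. ROWS is JSON, a list of rows, each an object with "hand": the opening, from 0 (shut) to 1 (fully open); "travel": the shift along the tool's x, y, z in cm, a list of three; "dr": the turn, a rotation vector about the tool's x, y, z in degrees, a list of three. In form: [{"hand": hand, "travel": [dx, dy, dz], "dr": [rx, ry, rz]}, ...]. A call has 1 to 10 rows; each row is the pose to reach, as a shift and turn from the pose commanded when the call began, along the tool's axes at that moment; what a row does not reach only later rows make up. A row lasts 1/8 s, in which the tool goes at most 62.5 mm and 10.7 degrees, less where a joint would pass 70% of its speed; a pose out of reach is approached as far as the arm can. A call with a gripper value outside its range is refused whole. The fingers move at their own pace and stop on an object; FORCE is the grip in N (left out, the last holds). Time passes only in rows, so rows that repeat a pose let the fingers close. It gives the time, the measured TCP pose, the force, the opening and the grip force at its end, in the units of the state.
- bot.read_state(): the state, without advancing time (a new reading comes with each control period).
- bot.grab_frame(name): name is "scene" or "top" or "wrist"; returns a dict with "frame" (480x640x3 uint8, blue, green, red), "mtx" (3x3 intrinsics, pixels), "R" (3x3) and "t" (3): a world point X has camera coordinates R X + t; the wrist camera has in their place "hand_eye" (4x4, takes a point from camera to tool coordinates, whose origin is the TCP and whose axes are the flange's). Camera axes: x right, y down, z forward; pixel columns grow to the right and rows downward; lengths in m; the calibration is good to about 2 mm. A picture is of the moment at which its call begins: read the wrist's pose just before it. There is no depth.
- bot.hand_in(): hands the job in; it is judged then, once.
The state is a dict: "time_s": time; "joints": joint angles; "joint_velocities": joint speeds; "effort": joint torques, N m; "ee_pos": TCP position; "tcp_rot": TCP orientation; "wrist_force": force on the tool from outside, world axes, zero at the start; "ft_torque": the same for the moment, N m; "gripper_width": finger opening in m; "finger_force": force on a finger pad.
Only numpy, scipy, OpenCV 4.12 (cv2) and the standard library are available. Lean on these libraries where they do the work, as an engineer would, in place of code of your own. Each camera call takes 0.05 s, during which the arm holds its last target. There are 200 camera calls.

### The job

The game is over: switch off the electronic game box and close it up. Under its half-open lid, raise the orange guard flap well up, push the steel toggle beneath it all the way over towards the lid's hinge, then lower the guard fully and after that shut the lid fully. Work gently enough that the box stays where it stands, and leave the other things on the table alone.

Things in the scene. Friction and masses are not known exactly. Their poses are not given: they have to be found in the camera images.
- gamebox: blue plastic tray, 240 (x) x 300 (y) x 90 mm high, walls 5 mm, loose on the table (about 2 kg with its lid, slides if pushed with over 10 N). Origin: centre of its underside; z up; x from the front wall (robot side) to the rear wall with the lid hinge; y along the hinges. Flat checkers lie in its front part, up to 21 mm above the underside.
- deck (a point): point on top of the black deck that fills the rear of the box (box x over -20 mm), at the toggle's foot: box x = -10 mm, y = 0, 30 mm above the underside. Two grey guard cheeks 5 mm thick stand on the deck (inner faces at y = +-34 mm, box x -28 to 32 mm, tops at 66 mm), joined behind by a hinge block at x = 32 to 42 mm; open to the front.
- lid (a joint): lid hinge, rad: 0 shut (flat on the box), grows as it opens; end stop 1.17, starts at 1.08 to 1.15, so it leans over the deck towards the robot and cannot be swung out of the way. Friction hinge (0.38 N m): stays where left, must be pushed down all the way. Lid: 4 mm clear pane in a 6 mm blue frame, 240 mm from hinge to front edge, 300 mm wide, 0.22 kg.
- lid_edge (a point): middle of the lid's front (free) edge, half-way through its thickness, 240 mm from the hinge; moves with the lid
- lid_hinge (a point): lid hinge axis (along the box's y) at mid-width: box x = 120 mm, 90 mm above the box's underside; the lid's underside lies in the plane through it
- guard (a joint): hinge of the orange guard flap, rad: 0 lowered (level, on its cheeks), 1.57 upright, 1.6 end stop; starts lowered. Swings up and towards the lid hinge about the box's y axis. Friction hinge (0.03 N m): it stays where left.
- guard_tongue (a point): centre of the guard's grip tongue, an orange block 20 mm wide (along the box's y) and 10 mm thick; it sticks out 26 mm in front of the flap (70 mm wide, 60 mm long, 4 mm thick) with free space above, below and beside it. 74 mm from the guard hinge; moves with the guard. Pinched across its width it can pivot between the fingers.
- guard_hinge (a point): guard hinge axis (along the box's y) at mid-width: box x = 34 mm, 68 mm above the box's underside
- toggle (a joint): steel bat toggle, rad: 0 on (leans 0.4 rad to the box's front), 0.8 off (end stop, leans 0.4 rad towards the lid hinge); starts at 0 to 0.05; stays where left, needs about 2 N at its tip. Pivot at box x = -10 mm, y = 0, 31 mm above the underside, bat 8 mm thick.
- toggle_tip (a point): centre of the 10 mm ball at the end of the bat, 28 mm from the pivot; moves with the toggle
- bowl: red ceramic bowl, 140 mm across, 60 mm high, bystander; origin under its centre
- tin: metal tin of three dice cups, 104 mm across, 110 mm high, bystander; origin under its centre
- trivet: dark silicone hexagon trivet, 150 mm across, 10 mm thick, bystander; origin under its centre
- die_a: white 16 mm die, bystander; origin under its centre
- die_b: white 16 mm die, bystander; origin under its centre
- mug: white mug, 80 mm across, 95 mm high, bystander; origin under its centre

How it is judged:
On the way, in this order (a step that is already met when the one before it is completed fails the run):
1. the guard is raised well up (over 1.15 rad) with the toggle still on (value of joint guard above 1.15 rad and value of joint toggle below 0.2 rad), for 0.1 s.
2. the toggle is pushed over to off while the guard is up (over 0.8 rad) (value of joint toggle above 0.68 rad and value of joint guard above 0.8 rad), for 0.1 s.
3. the guard is lowered fully with the toggle left off and the lid still open (value of joint guard below 0.08 rad and value of joint toggle above 0.68 rad and value of joint lid above 0.3 rad), for 0.1 s.
At the end, for the whole second after the job is handed in: The toggle is off (over 0.68 rad), the guard lowered (under 0.08 rad), the lid shut (under 0.04 rad, an edge gap under 10 mm), and the box at rest within 25 mm of where it stood (value of joint toggle above 0.68 rad and value of joint guard below 0.08 rad and value of joint lid below 0.04 rad and distance of gamebox from where it was at the start of the episode below 0.025 m and linear speed of gamebox below 0.01 m/s); the robot touches nothing.
It fails at once if the game box is pushed or turned so that its centre or the middle of its rear edge leaves its place by over 25 mm (distance of any of gamebox, lid_hinge from where it was at the start of the episode above 0.025 m).
It fails at once if a bystander is moved by more than 25 mm (distance of any of bowl, tin, trivet, die_a, die_b, mug from where it was at the start of the episode above 0.025 m).
It also fails if it takes over 72 s, if anything falls off the work surface, if the arm or the gripper's body presses on something with over 40 N, if the wrist force passes 120 N, or if a joint passes its speed limit or range.

## Working session

There is one attempt and no reset: what is moved stays moved. The work goes in short steps, Python scripts to look and compute and a shell command to move; the robot and the scene stay as the last step left them, time stands still between calls to the robot, and variables do not carry over. Pictures are saved under pics/ and viewed, at most 10 in all, crops included, and the job is handed in when it is done.

```bash
ls; mkdir -p pics; python3 - <<'E'
from bench import bot
import cv2
s=bot.read_state();print(s)
for n in("scene","top"):
    f=bot.grab_frame(n);cv2.imwrite(f"pics/{n}0.png",f["frame"]);print(n,f["mtx"],f["R"],f["t"])
    import numpy as np;np.savez(f"{n}.npz",K=f["mtx"],R=f["R"],t=f["t"])
E
```

```text
pics
{'time_s': 0.0, 'joints': array([ 1.30879567,  0.68997584, -0.19452771,  1.56636358,  0.15726949,
        0.90251192, -0.21507577]), 'joint_velocities': array([-0.00010461,  0.00031668, -0.00052984,  0.00054888, -0.00139849,
       -0.00060172,  0.00136556]), 'effort': array([ 1.64765243e-04, -5.27563369e+01, -1.26666896e+00, -1.53423035e+01,
       -5.26314334e-02,  6.50806192e-03,  1.70444650e-04]), 'ee_pos': array([ 0.18196445, -0.59723782,  0.23431026]), 'tcp_rot': array([ 9.89074668e-01,  1.47412438e-01, -1.90521503e-04, -9.15060300e-04]), 'wrist_force': array([-0.27935009, -0.4032086 ,  1.09212535]), 'ft_torque': array([-0.01183566,  0.05095953, -0.07654461]), 'finger_force': 0.0, 'gripper_width': 0.08812875904411811}
scene [[446.123511     0.         319.88533896]
 [  0.         446.123511   241.75201188]
 [  0.           0.           1.        ]] [[ 0.99898174  0.04375374  0.01100447]
 [ 0.04292329 -0.84659364 -0.53050617]
 [-0.01389531  0.53043833 -0.84760964]] [-0.57180927 -0.05754145  1.09357139]
top [[479.07006655   0.         324.02511035]
 [  0.         479.07006655 240.66440366]
 [  0.           0.           1.        ]] [[ 0.01832891 -0.99980413  0.00746631]
 [-0.99722665 -0.01881939 -0.07200585]
 [ 0.07213226 -0.00612582 -0.99737626]] [-0.09183162  0.5778265   1.16671774]
```

View pics/scene0.png

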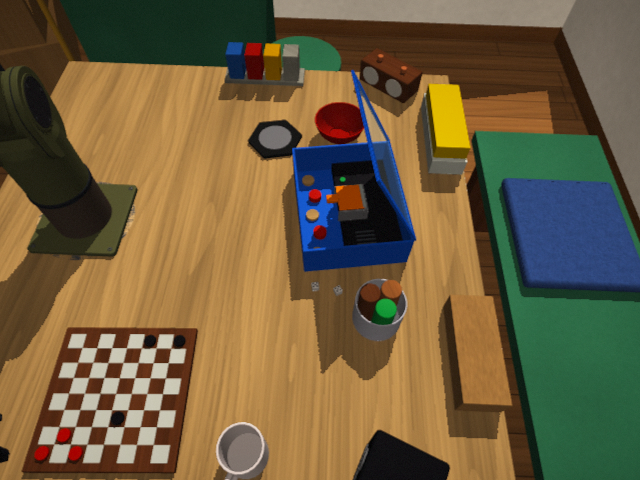

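View pics/top0.png

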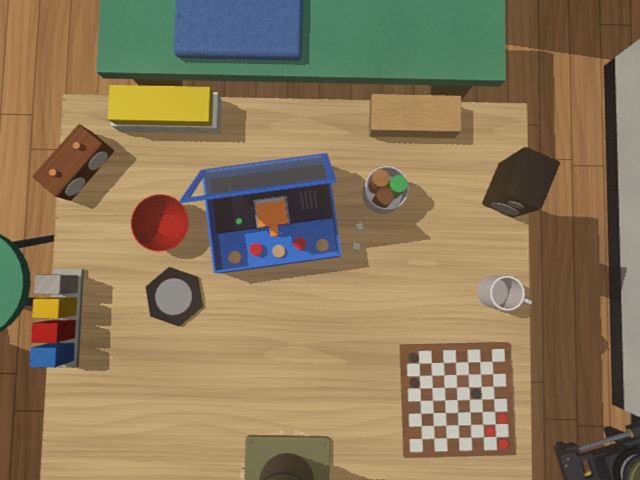

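The scene view shows the box near (350,200), its lid leaning at (375,150). The top view shows the box at (215-340, 155-272), with the orange flap at (270,212) and its tongue at (273,231). Next I'll enlarge both.

```bash
python3 - <<'E'
import cv2
a=cv2.imread("pics/top0.png")[140:285,170:350];cv2.imwrite("pics/topc.png",cv2.resize(a,None,fx=4,fy=4,interpolation=cv2.INTER_CUBIC))
a=cv2.imread("pics/scene0.png")[65:275,280:425];cv2.imwrite("pics/scenec.png",cv2.resize(a,None,fx=2.85,fy=2.85,interpolation=cv2.INTER_CUBIC))
E
```

```text
(no output)
```

View pics/topc.png

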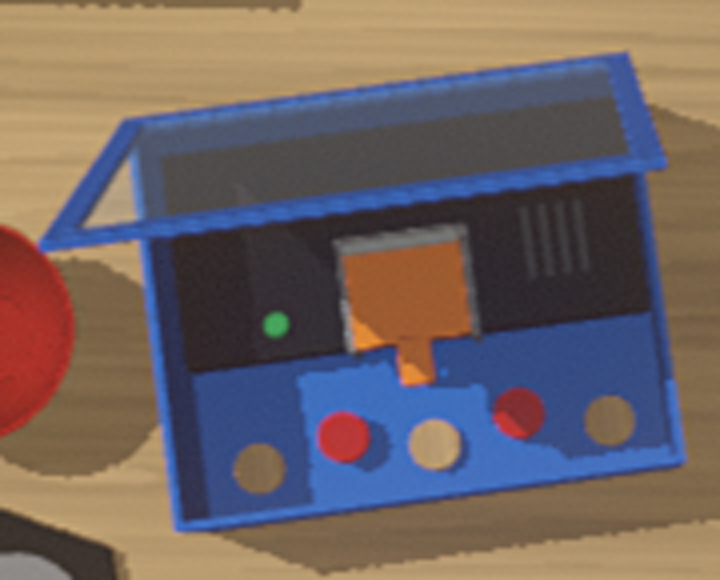

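View pics/scenec.png

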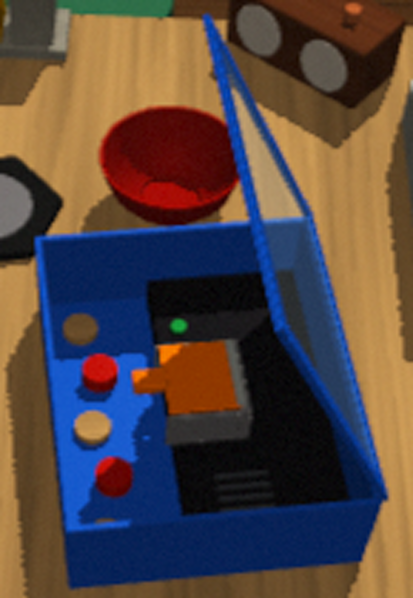

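```bash
cat > fit.py <<'E'
import numpy as np
from scipy.optimize import least_squares
def proj(n,X):
    c=np.load(n+".npz");p=c["K"]@(c["R"]@X+c["t"]);return p[:2]/p[2]
def W(q,l): 
    c,s=np.cos(q[2]),np.sin(q[2]);return np.array([q[0]+c*l[0]-s*l[1],q[1]+s*l[0]+c*l[1],l[2]])
def lid(a,y,r=.24,n=.003): return (.12-r*np.cos(a)+n*np.sin(a)*0,y,.09+r*np.sin(a))
def obs():
    T=lambda u,v:(170+u/4,140+v/4); S=lambda u,v:(280+u/2.85,65+v/2.85)
    return [("top",T(180,530),(-.12,.15,.09)),("top",T(684,463),(-.12,-.15,.09)),("top",T(135,120),(.12,.15,.09)),
     ("top",T(415,384),(-.052,0,.073)),("top",T(42,246),.15),("top",T(665,165),-.15),
     ("scene",S(37,240),(-.12,.15,.09)),("scene",S(70,530),(-.12,-.15,.09)),("scene",S(383,497),(.12,-.15,.09)),("scene",S(72,588),(-.12,-.15,0)),
     ("scene",S(207,15),.15),("scene",S(281,328),-.15),("scene",S(133,380),(-.052,0,.07))]
def res(q): return np.concatenate([proj(n,W(q,l if isinstance(l,tuple) else lid(q[3],l)))-np.array(p) for n,p,l in obs()])
if __name__=="__main__":
    r=least_squares(res,[.6,.1,0,1.1],loss="soft_l1",x_scale=[.01,.01,.1,.1]);q=r.x;print(q,np.degrees(q[2]));print(res(q).reshape(-1,2).round(1));np.save("q.npy",q)
    for k,l in dict(tongue=(-.04,0,.068),gh=(.034,0,.068),toggle=(-.02,0,.057),edge=lid(q[3],0)).items(): print(k,W(q,l).round(4))
E
python3 fit.py
```

```text
[0.63798976 0.04535525 0.15423826 1.11068361] 8.837201247374667
[[-1.8 -0.4]
 [ 0.2 -1.1]
 [-2.7  1. ]
 [ 0.6 -0.9]
 [-1.1 -0.1]
 [ 0.2 -0.8]
 [-0.3 -1.4]
 [-0.8  0.5]
 [ 0.3  2.2]
 [-0.8  0.3]
 [-0.3 -0.2]
 [-0.5  1. ]
 [ 0.3  0.3]]
tongue [0.5985 0.0392 0.068 ]
gh [0.6716 0.0506 0.068 ]
toggle [0.6182 0.0423 0.057 ]
edge [0.6513 0.0474 0.305 ]
```

```bash
cat > plan.py <<'E'
import numpy as np
from bench import bot
from scipy.spatial.transform import Rotation as Ro
from fit import W
q=np.load("q.npy");Bz=Ro.from_euler("z",q[2])
def go(*targets):
    """targets (tip box x mm, y mm, z mm, tilt deg): prints rel travel cm, dr deg from the present pose"""
    s=bot.read_state();p=s["ee_pos"];R=Ro.from_quat(s["tcp_rot"])
    for x,y,z,t in targets:
        T=np.radians(t);M=Bz*Ro.from_matrix(np.array([[np.cos(T),0,np.sin(T)],[0,-1,0],[np.sin(T),0,-np.cos(T)]]))
        tcp=W(q,(x/1e3,y/1e3,z/1e3))-.022*M.as_matrix()[:,2]
        print((x,y,round(z),t),"tcp",tcp.round(3),"travel",(R.inv().apply(tcp-p)*100).round(1),"dr",np.degrees((R.inv()*M).as_rotvec()).round(1))
def now():
    s=bot.read_state();R=Ro.from_quat(s["tcp_rot"]);z=R.as_matrix()[:,2];tip=s["ee_pos"]+.022*z
    b=Bz.inv().apply(tip-[q[0],q[1],0])*1e3;zb=Bz.inv().apply(z)
    print("t",round(s["time_s"],2),"tip box mm",b.round(1),"tilt",np.degrees(np.arctan2(zb[0],-zb[2])).round(1),"F box",Bz.inv().apply(s["wrist_force"]).round(1),"w",round(s["gripper_width"]*1e3,1),"ff",round(s["finger_force"],1))
E
python3 - <<'E'
from plan import *
now()
go((-80,0,130,0),(-80,0,130,30))
E
```

```text
t 0.1 tip box mm [-549.3 -565.   212.4] tilt -0.0 F box [ 0.4  0.2 -0.1] w 88.1 ff 0.0
(-80, 0, 130, 0) tcp [0.559 0.033 0.152] travel [ 54.4 -49.3   8.3] dr [-0.1  0.   8.1]
(-80, 0, 130, 30) tcp [0.548 0.031 0.149] travel [ 53.4 -49.4   8.6] dr [-2.2 30.   7.9]
```

```bash
python3 -m inch '[{"hand":0.45,"travel":[5,-5,0],"dr":[0,0,0]},{"hand":0.45,"travel":[9,-9,0],"dr":[0,0,0]},{"hand":0.45,"travel":[13,-13,0],"dr":[0,0,0]},{"hand":0.45,"travel":[18,-17,0],"dr":[0,5,2]},{"hand":0.45,"travel":[22,-21,0],"dr":[0,10,3]},{"hand":0.45,"travel":[27,-25,0],"dr":[-1,15,4]},{"hand":0.45,"travel":[31,-29,1],"dr":[-1,20,5]},{"hand":0.45,"travel":[35,-33,2],"dr":[-2,25,6]},{"hand":0.45,"travel":[40,-37,3],"dr":[-2,30,8]},{"hand":0.45,"travel":[44,-41,4],"dr":[-2,30,8]}]' 10; python3 - <<'E'
from plan import *
now()
go((-80,0,130,30))
E
```

```text
time_s: 1.35
ee_pos: [0.4653, -0.153, 0.2514]
tcp_rot: [0.968, 0.075, 0.236, -0.033]
wrist_force: [2.8, 0.7, 0.7]
gripper_width: 0.0398
finger_force: 0.0
t 1.35 tip box mm [-190.9 -168.9  231.9] tilt 27.5 F box [2.9 0.3 0.7] w 39.8 ff 0.0
(-80, 0, 130, 30) tcp [0.548 0.031 0.149] travel [  4.9 -16.6  14.6] dr [-1.6  2.5 -0.4]
```

```bash
python3 -m inch '[{"hand":0.45,"travel":[1.5,-5,3],"dr":[0,0,0]},{"hand":0.45,"travel":[3,-10,5],"dr":[0,0,0]},{"hand":0.45,"travel":[4,-14,8],"dr":[0,0,0]},{"hand":0.45,"travel":[4.5,-15,11],"dr":[0,0,0]},{"hand":0.45,"travel":[4.5,-15,11],"dr":[0,0,0]},{"hand":0.45,"travel":[4.5,-15,11],"dr":[0,0,0]}]'; python3 - <<'E'
from plan import *
import cv2
now()
go((-80,0,130,30),(-36,0,61,30))
f=bot.grab_frame("wrist");cv2.imwrite("pics/w1.png",f["frame"]);np.savez("wrist.npz",K=f["mtx"],H=f["hand_eye"])
s=bot.read_state();R=Ro.from_quat(s["tcp_rot"])
H=f["hand_eye"]
for l in [(-.04,0,.073),(-.052,0.01,.073),(-.052,-.01,.073),(-.026,.035,.07),(-.026,-.035,.07)]:
    c=np.linalg.inv(H)@np.r_[R.inv().apply(W(q,l)-s["ee_pos"]),1];u=f["mtx"]@c[:3];print(l,(u/u[2])[:2].round(0))
E
```

```text
time_s: 2.1
ee_pos: [0.5513, 0.0076, 0.2192]
tcp_rot: [0.975, 0.081, 0.202, -0.037]
wrist_force: [0.1, -0.3, 0.2]
gripper_width: 0.0397
finger_force: 0.0
t 2.1 tip box mm [-82.7 -23.  199. ] tilt 23.6 F box [ 0.1 -0.3  0.2] w 39.7 ff 0.0
(-80, 0, 130, 30) tcp [0.548 0.031 0.149] travel [-2.8 -2.1  6.5] dr [-2.5  6.4 -0.1]
(-36, 0, 61, 30) tcp [0.592 0.038 0.08 ] travel [-1.5 -1.8 14.6] dr [-2.5  6.4 -0.1]
(-0.04, 0, 0.073) [297. 235.]
(-0.052, 0.01, 0.073) [285. 249.]
(-0.052, -0.01, 0.073) [309. 249.]
(-0.026, 0.035, 0.07) [258. 219.]
(-0.026, -0.035, 0.07) [339. 220.]
```

View pics/w1.png

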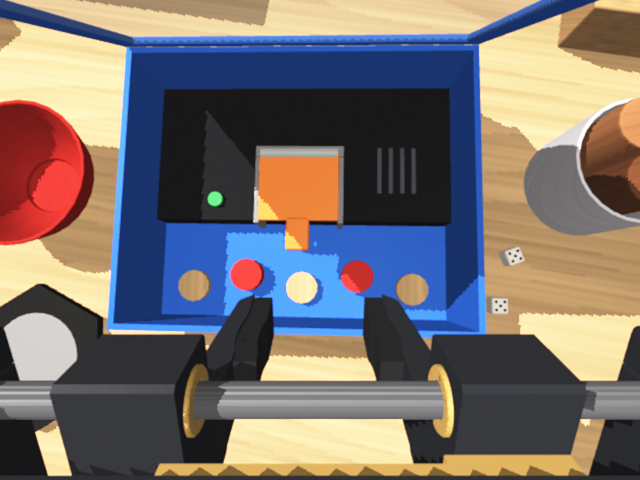

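The wrist view shows the tongue's front corners at (286,250) and (309,250), and the flap's at (257,221) and (340,222). Both are within 1-2 px of the prediction, so the fit holds. Now I approach and insert.

```bash
python3 -m inch '[{"hand":0.45,"travel":[-1.4,-1,3],"dr":[-1,3,0]},{"hand":0.45,"travel":[-2.8,-2.1,6],"dr":[-2.5,6.4,0]},{"hand":0.45,"travel":[-2.8,-2.1,6.5],"dr":[-2.5,6.4,0]},{"hand":0.45,"travel":[-2.1,-2,10],"dr":[-2.5,6.4,0]},{"hand":0.45,"travel":[-1.7,-1.8,13],"dr":[-2.5,6.4,0]},{"hand":0.45,"travel":[-1.5,-1.8,14.6],"dr":[-2.5,6.4,0]},{"hand":0.45,"travel":[-1.5,-1.8,14.6],"dr":[-2.5,6.4,0]},{"hand":0.45,"travel":[-1.5,-1.8,14.6],"dr":[-2.5,6.4,0]}]'; python3 - <<'E'
from plan import *
now()
go((-36,0,61,30))
E
```

```text
time_s: 3.15
ee_pos: [0.654, 0.0349, 0.1574]
tcp_rot: [0.975, 0.076, 0.208, -0.023]
wrist_force: [0.2, 0.2, -0.3]
gripper_width: 0.0398
finger_force: 0.0
t 3.15 tip box mm [ 23.2 -12.5 137.3] tilt 24.1 F box [ 0.2  0.1 -0.3] w 39.8 ff 0.0
(-36, 0, 61, 30) tcp [0.592 0.038 0.08 ] travel [-8.7 -1.2  4.6] dr [-0.8  5.9 -0.1]
```

```bash
python3 - <<'E'
from plan import *
s=bot.read_state();print(s["joints"].round(3),s["joint_velocities"].round(3))
E
python3 -m inch '[{"hand":0.45,"travel":[0,0,0],"dr":[0,0,0]},{"hand":0.45,"travel":[0,0,0],"dr":[0,0,0]}]'; python3 - <<'E'
from plan import *
s=bot.read_state();print(s["joints"].round(3),s["joint_velocities"].round(3))
now()
E
```

```text
[-0.108  0.722  0.003  1.977 -1.     0.043 -0.529] [-0.011  0.076  0.001 -0.057  0.     0.001 -0.002]
time_s: 3.4
ee_pos: [0.6541, 0.0359, 0.1582]
tcp_rot: [0.975, 0.077, 0.208, -0.024]
wrist_force: [0.1, -0.1, 0.6]
gripper_width: 0.0396
finger_force: 0.0
[-0.11   0.72   0.003  1.977 -1.     0.043 -0.529] [-0.002 -0.001 -0.001 -0.003 -0.001 -0.002  0.   ]
t 3.4 tip box mm [ 23.5 -11.5 138.1] tilt 24.2 F box [ 0.1 -0.2  0.6] w 39.6 ff 0.0
```

Joint 6 is at its lower limit and joint 5 at -1. Tilting further forward therefore needs joint 5 at about π, so the hand has to be turned half round the forearm axis. I'll back off to free space first.

```bash
python3 - <<'E'
from plan import *
go((-120,0,200,24),(-140,0,250,0))
E
```

```text
(-120, 0, 200, 24) tcp [0.511 0.026 0.22 ] travel [-10.5  -1.4 -11.5] dr [-0.9 -0.2  0. ]
(-140, 0, 250, 0) tcp [0.5   0.024 0.272] travel [ -9.4  -1.4 -16.7] dr [ -0.9 -24.2   0.2]
```

```bash
python3 -m inch '[{"hand":0.45,"travel":[-4,-0.5,-4],"dr":[0,0,0]},{"hand":0.45,"travel":[-8,-1,-8],"dr":[0,0,0]},{"hand":0.45,"travel":[-10,-1.4,-11.5],"dr":[0,-5,0]},{"hand":0.45,"travel":[-9.5,-1.4,-16.7],"dr":[-1,-15,0]},{"hand":0.45,"travel":[-9.5,-1.4,-16.7],"dr":[-1,-24,0]},{"hand":0.45,"travel":[-9.5,-1.4,-16.7],"dr":[-1,-24,0]},{"hand":0.45,"travel":[-9.5,-1.4,-16.7],"dr":[-1,-24,0]},{"hand":0.45,"travel":[-9.5,-1.4,-16.7],"dr":[-1,-24,0]}]'; cat >> plan.py <<'E'
def J():
    s=bot.read_state();print("J",s["joints"].round(3))
E
python3 - <<'E'
from plan import *
now();J()
E
python3 -m inch '[{"hand":0.45,"travel":[0,0,0],"dr":[10,0,0]},{"hand":0.45,"travel":[0,0,0],"dr":[10,0,0]},{"hand":0.45,"travel":[0,0,0],"dr":[10,0,0]}]'
python3 - <<'E'
from plan import *
now();J()
E
```

```text
time_s: 4.4
ee_pos: [0.4984, 0.0237, 0.2707]
tcp_rot: [0.997, 0.078, 0.002, 0.001]
wrist_force: [-0.0, 0.4, -1.0]
gripper_width: 0.0396
finger_force: 0.0
t 4.4 tip box mm [-141.2    0.   248.7] tilt 0.2 F box [ 0.   0.4 -1. ] w 39.6 ff 0.0
J [-0.624  0.594  0.807  1.925 -0.563  0.859 -0.935]
time_s: 4.78
ee_pos: [0.4984, 0.0232, 0.2711]
tcp_rot: [0.993, 0.077, -0.005, -0.086]
wrist_force: [0.7, 1.0, -0.5]
gripper_width: 0.0391
finger_force: 0.0
t 4.78 tip box mm [-141.3    3.3  249.4] tilt 0.1 F box [ 0.9  0.9 -0.5] w 39.1 ff 0.0
J [-0.444  0.58   0.689  1.902 -0.66   0.945 -0.804]
```

```bash
cat > fk.py <<'E'
import numpy as np, itertools
from scipy.spatial.transform import Rotation as Ro
from scipy.optimize import least_squares
from bench import bot
D=[([1.30879567,.68997584,-.19452771,1.56636358,.15726949,.90251192,-.21507577],[.18196,-.59724,.23431],[.98907,.14741,-.00019,-.0009]),
([-.11,.72,.003,1.977,-1,.043,-.529],[.6541,.0359,.1582],[.975,.077,.208,-.024]),
([-.624,.594,.807,1.925,-.563,.859,-.935],[.4984,.0237,.2707],[.997,.078,.002,.001]),
([-.444,.58,.689,1.902,-.66,.945,-.804],[.4984,.0232,.2711],[.993,.077,-.005,-.086])]
def fk(j,sg,P):
    R=Ro.identity();p=np.array([0,0,P[0]]);L=[0,P[1],0,P[2],0,P[3],0]
    out=[]
    o=[P[4],0,0,0,0,0,P[5]]
    for i,a in enumerate("zyzyzyz"):
        R=R*Ro.from_euler(a,sg[i]*j[i]+o[i])
        if i in(1,3,5): p=p+R.apply([0,0,L[i]])
        out.append(R.as_matrix()[:,2])
    return p,R,out
def res(P,sg):
    r=[]
    for j,p,qq in D:
        a,R,_=fk(j,sg,P);r+=list(a-p)+list(.3*(R.inv()*Ro.from_quat(qq)).as_rotvec())
    return np.array(r)
if __name__=="__main__":
    best=[]
    for s in itertools.product([1,-1],repeat=4):
        sg=[s[0],1,s[1],1,s[2],1,s[3]]
        for o in (0,1.57,3.1,-1.57):
            r=least_squares(res,[.35,.4,.4,.2,0,o],args=(sg,));best.append((r.cost,sg,r.x))
    best.sort(key=lambda t:t[0])
    for b in best[:3]:print(b[0],b[1],b[2].round(4))
    _,sg,P=best[0];print(res(P,sg).round(3))
    p,R,o=fk(bot.read_state()["joints"],sg,P);f=o[3];print("forearm",f.round(3),"in tool",R.inv().apply(f).round(3))
E
python3 fk.py
```

```text
0.0001343321666230259 [-1, 1, -1, 1, -1, 1, -1] [ 0.3589  0.5584  0.3529  0.3277 -0.0722  1.5011]
0.00013433216662302752 [-1, 1, -1, 1, -1, 1, -1] [ 0.3589  0.5584  0.3529  0.3277 -0.0722  1.5011]
0.0001343321666230285 [-1, 1, -1, 1, -1, 1, -1] [ 0.3589  0.5584  0.3529  0.3277 -0.0722  1.5011]
[ 0.002 -0.002  0.008 -0.    -0.    -0.001 -0.001 -0.001  0.003  0.009
 -0.     0.001 -0.003 -0.    -0.006 -0.     0.    -0.     0.002  0.002
 -0.005  0.    -0.003 -0.   ]
forearm [ 0.621 -0.403 -0.672] in tool [0.544 0.601 0.586]
```

```bash
cat > ik.py <<'E'
from fk import *
from fit import W
q=np.load("q.npy");Bz=Ro.from_euler("z",q[2])
sg=[-1,1,-1,1,-1,1,-1];P=least_squares(res,[.35,.55,.35,.33,0,1.5],args=(sg,)).x
lo=np.array([-3.01,-.46,-1.47,.13,-1,.04,-2.66])+.06;hi=np.array([3.01,2.08,1.51,2.56,4.14,2.09,2.66])-.06
def target(x,y,z,t,flip):
    T=np.radians(t);M=Bz*Ro.from_matrix(np.array([[np.cos(T),0,np.sin(T)],[0,-1,0],[np.sin(T),0,-np.cos(T)]]))
    p=W(q,(x/1e3,y/1e3,z/1e3))-.022*M.as_matrix()[:,2]
    return p,M*Ro.from_euler("z",np.pi*flip)
def ik(p,M,j0,w=0.0):
    f=lambda j:(lambda a,R:np.r_[a-p,.3*(R.inv()*M).as_rotvec(),w*(j-j0)])(*fk(j,sg,P)[:2])
    r=least_squares(f,np.clip(j0,lo+1e-3,hi-1e-3),bounds=(lo,hi));return r.x,np.abs(f(r.x)[:6]).max()
if __name__=="__main__":
    rng=np.random.default_rng(0)
    for name,t in dict(grasp=(-36,0,61,30),top=(17,0,131,30),tog=(-12,0,50,35),lid=(30,0,290,0)).items():
        for flip in(0,1):
            S=[]
            p,M=target(*t,flip)
            for k in range(25):
                j,e=ik(p,M,rng.uniform(lo,hi))
                if e<1e-3 and abs(j[0])<1.8: S.append(j)
            print(name,flip,len(S))
            S.sort(key=lambda j:j[4])
            for j in S[::max(1,len(S)//5)]: print("  ",j.round(2))
E
python3 ik.py
```

```text
grasp 0 10
   [ 0.33  1.01 -0.73  2.26  2.41  0.72  2.51]
   [ 0.17  0.92 -0.44  2.26  2.69  0.58  2.16]
   [ 0.03  0.89 -0.2   2.26  2.99  0.52  1.82]
   [-0.43  0.95  0.54  2.26  3.85  0.7   0.81]
   [-0.63  1.11  0.93  2.26  4.08  0.98  0.47]
grasp 1 16
   [ 0.53  1.27 -1.2   2.26  2.15  1.1  -0.22]
   [ 0.49  1.19 -1.08  2.26  2.2   1.   -0.31]
   [ 0.26  0.97 -0.6   2.26  2.52  0.65 -0.77]
   [ 0.13  0.91 -0.37  2.26  2.78  0.56 -1.08]
   [ 0.06  0.89 -0.25  2.26  2.92  0.53 -1.25]
   [-0.27  0.89  0.27  2.26  3.6   0.58 -2.03]
top 0 14
   [ 0.2   0.8  -0.51  2.1   2.24  0.37  2.6 ]
   [ 0.19  0.79 -0.49  2.1   2.27  0.35  2.57]
   [ 0.12  0.77 -0.38  2.1   2.43  0.29  2.38]
   [-0.09  0.74 -0.03  2.1   3.3   0.22  1.45]
   [-0.16  0.74  0.07  2.1   3.58  0.24  1.16]
   [-0.36  0.77  0.39  2.1   4.08  0.39  0.6 ]
   [-0.36  0.77  0.39  2.1   4.08  0.39  0.59]
top 1 16
   [ 0.54  1.16 -1.29  2.1   1.91  1.03  0.  ]
   [ 0.36  0.89 -0.81  2.1   2.02  0.57 -0.26]
   [ 0.29  0.84 -0.67  2.1   2.1   0.47 -0.37]
   [ 0.15  0.78 -0.43  2.1   2.34  0.32 -0.66]
   [-0.03  0.75 -0.14  2.1
[... 531 characters left out ...]
 2.27  3.    0.68 -1.31]
   [-0.08  0.94 -0.04  2.27  3.22  0.67 -1.58]
lid 0 14
   [-0.56  0.82  0.91  1.34 -0.65  1.29 -1.05]
   [-0.4   0.72  0.51  1.34 -0.36  1.17 -1.27]
   [-0.12  0.68 -0.06  1.34  0.04  1.12 -1.59]
   [-0.05  0.69 -0.19  1.34  0.14  1.13 -1.67]
   [ 0.1   0.72 -0.49  1.34  0.34  1.17 -1.84]
   [ 0.26  0.82 -0.89  1.34  0.64  1.28 -2.06]
   [ 0.31  0.86 -1.02  1.34  0.73  1.33 -2.13]
lid 1 12
   [-0.43  0.74  0.58  1.34 -0.41  1.19  1.91]
   [-0.2   0.68  0.1   1.34 -0.07  1.12  1.64]
   [-0.12  0.68 -0.05  1.34  0.04  1.12  1.55]
   [-0.04  0.69 -0.2   1.34  0.14  1.13  1.46]
   [ 0.18  0.76 -0.68  1.34  0.48  1.21  1.2 ]
   [ 0.25  0.8  -0.84  1.34  0.6   1.26  1.11]
```

```bash
cat > sim.py <<'E'
from ik import *
def sim(j,rows,p0,R0):
    for i,(tr,dr) in enumerate(rows):
        p=p0+R0.apply(np.array(tr)/100);M=R0*Ro.from_rotvec(np.radians(dr))
        j,e=ik(p,M,j,.003)
        print(i,j.round(2),round(e,4),M.as_matrix()[:,2].round(2))
    return j,p,M
E
python3 - <<'E'
from sim import *
s=bot.read_state();j=s["joints"];p0,R0=s["ee_pos"],Ro.from_quat(s["tcp_rot"])
f=R0.inv().apply(fk(j,sg,P)[2][3])
j,p,M=sim(j,[((0,0,0),-10*k*f) for k in range(1,19)],p0,R0)
pt,Mt=target(-140,0,200,40,1)
d=M.inv()*Mt;print("to target",np.degrees(d.as_rotvec()).round(0),M.inv().apply(pt-p).round(3))
from scipy.spatial.transform import Slerp
for k in np.linspace(.1,1,8):
    Mk=M*Ro.from_rotvec(k*d.as_rotvec());j,e=ik(p+k*(pt-p),Mk,j,.003);print(j.round(2),round(e,4))
E
```

```text
0 [-0.53  0.62  0.74  1.81 -0.51  1.03 -0.86] 0.0 [-0.11  0.05 -0.99]
1 [-0.6   0.67  0.76  1.75 -0.39  1.09 -0.89] 0.0 [-0.18 -0.07 -0.98]
2 [-0.67  0.72  0.78  1.7  -0.29  1.14 -0.9 ] 0.0 [-0.23 -0.2  -0.95]
3 [-0.73  0.77  0.8   1.66 -0.19  1.18 -0.89] 0.0 [-0.26 -0.33 -0.91]
4 [-0.79  0.82  0.81  1.63 -0.09  1.2  -0.88] 0.0 [-0.28 -0.46 -0.85]
5 [-0.84  0.87  0.82  1.62  0.    1.22 -0.86] 0.0 [-0.28 -0.58 -0.77]
6 [-0.9   0.92  0.83  1.62  0.09  1.22 -0.83] 0.0 [-0.25 -0.69 -0.68]
7 [-0.95  0.98  0.83  1.63  0.18  1.21 -0.81] 0.0 [-0.21 -0.78 -0.59]
8 [-1.01  1.03  0.84  1.67  0.28  1.18 -0.79] 0.0 [-0.15 -0.86 -0.48]
9 [-1.07  1.08  0.85  1.71  0.37  1.14 -0.78] 0.0 [-0.08 -0.92 -0.38]
10 [-1.12  1.13  0.86  1.77  0.46  1.09 -0.78] 0.0 [ 0.01 -0.96 -0.27]
11 [-1.18  1.19  0.87  1.83  0.57  1.02 -0.79] 0.0 [ 0.11 -0.98 -0.17]
12 [-1.24  1.25  0.89  1.91  0.67  0.95 -0.81] 0.0 [ 0.21 -0.97 -0.08]
13 [-1.29  1.32  0.91  2.    0.8   0.86 -0.86] 0.0 [ 0.32 -0.95  0.01]
14 [-1.35  1.41  0.95  2.09  0.95  0.75 -0.94] 0.0 [ 0.44 -0.9   0.08]
15 [-1.41  1.51  1.    2.19  1.15  0.63 -1.08] 0.0 [ 0.54 -0.83  0.14]
16 [-1.43  1.59  1.    2.3   1.48  0.61 -1.36] 0.0001 [ 0.65 -0.74  0.18]
17 [-1.39  1.62  0.93  2.41  1.78  0.76 -1.64] 0.0 [ 0.74 -0.64  0.21]
to target [-66.  37.  18.] [ 0.045  0.026 -0.02 ]
[-1.34  1.51  0.86  2.49  1.99  0.85 -1.8 ] 0.0
[-1.31  1.37  0.84  2.5   2.1   0.83 -1.8 ] 0.0148
[-1.26  1.21  0.81  2.5   2.23  0.79 -1.76] 0.0263
[-1.18  1.02  0.78  2.5   2.4   0.73 -1.7 ] 0.0313
[-1.03  0.81  0.72  2.5   2.61  0.65 -1.65] 0.0406
[-0.78  0.63  0.57  2.5   2.9   0.58 -1.65] 0.0445
[-0.44  0.54  0.35  2.5   3.23  0.53 -1.73] 0.0379
[-0.12  0.52  0.14  2.5   3.55  0.52 -1.85] 0.0241
```

```bash
cat > cone.py <<'E'
from sim import *
def path(x,z,tf,c):
    p,Mf=target(x,0,z,tf,0)            # axis = tool z at tilt tf
    f=Mf.as_matrix()[:,2]
    _,Ms=target(x,0,z,tf-c,0)
    return p,[Ro.from_rotvec(-th*f)*Ms for th in np.radians(np.arange(0,181,15))]
if __name__=="__main__":
    s=bot.read_state()
    for x,z in((-140,250),(-110,200),(-80,200)):
      for tf in(10,20,30):
        for c in (20,30):
          p,Ms=path(x,z,tf,c);j=s["joints"];J=[];E=[];j,e=ik(p,Ms[0],j,.01)
          for M in Ms: j,e=ik(p,M,j,.003);J.append(j);E.append(e)
          J=np.array(J);print((x,z,tf,c),"err",round(max(E),4),"maxstep",np.abs(np.diff(J,axis=0)).max().round(2),"j6min",J[:,5].min().round(2),"j5",J[[0,6,-1],4].round(2),"j1,3",J[-1,[0,2]].round(2),"j7",J[[0,6,-1],6].round(2))
E
python3 cone.py
```

```text
(-140, 250, 10, 20) err 0.0005 maxstep 0.82 j6min 0.1 j5 [-0.46  0.15  2.41] j1,3 [ 0.25 -0.44] j7 [-1.03 -0.24 -0.78]
(-140, 250, 10, 30) err 0.0079 maxstep 0.95 j6min 0.1 j5 [-0.4   0.31  3.15] j1,3 [ 0.14 -0.26] j7 [-1.08 -0.48 -1.49]
(-140, 250, 20, 20) err 0.0097 maxstep 1.12 j6min 0.1 j5 [-0.54  0.13  3.16] j1,3 [ 0.14 -0.26] j7 [-0.95 -0.28 -1.49]
(-140, 250, 20, 30) err 0.0364 maxstep 1.32 j6min 0.23 j5 [-0.46  0.28  3.49] j1,3 [ 0.01 -0.02] j7 [-1.03 -0.53 -1.77]
(-140, 250, 30, 20) err 0.0973 maxstep 0.93 j6min 0.1 j5 [-0.68 -0.94 -0.92] j1,3 [ 0.2  -0.26] j7 [-0.82  0.72  2.6 ]
(-140, 250, 30, 30) err 0.063 maxstep 1.65 j6min 0.17 j5 [-0.55  1.7   3.68] j1,3 [0.01 0.1 ] j7 [-0.94 -2.09 -1.87]
(-110, 200, 10, 20) err 0.0006 maxstep 1.1 j6min 0.1 j5 [-0.53  0.07  2.62] j1,3 [ 0.19 -0.41] j7 [-1.   -0.2  -0.98]
(-110, 200, 10, 30) err 0.005 maxstep 1.38 j6min 0.19 j5 [-0.46  0.22  3.14] j1,3 [ 0.07 -0.2 ] j7 [-1.07 -0.43 -1.47]
(-110, 200, 20, 20) err 0.0068 maxstep 1.36 j6min 0.1 j5 [-0.63  0.45  3.11] j1,3 [ 0.1  -0.23] j7 [-0.9  -0.64 -1.44]
(-110, 200, 20, 30) err 0.0318 
[... 335 characters left out ...]
0, 10, 20) err 0.0006 maxstep 1.33 j6min 0.13 j5 [-0.53  0.06  2.54] j1,3 [ 0.16 -0.37] j7 [-1.03 -0.18 -0.9 ]
(-80, 200, 10, 30) err 0.0012 maxstep 1.19 j6min 0.1 j5 [-0.46  0.21  3.15] j1,3 [ 0.04 -0.17] j7 [-1.1 -0.4 -1.5]
(-80, 200, 20, 20) err 0.0006 maxstep 1.69 j6min 0.13 j5 [-0.63 -0.    3.09] j1,3 [ 0.08 -0.23] j7 [-0.93 -0.19 -1.43]
(-80, 200, 20, 30) err 0.0183 maxstep 1.58 j6min 0.19 j5 [-0.53  0.14  3.36] j1,3 [-0.06  0.02] j7 [-1.03 -0.44 -1.67]
(-80, 200, 30, 20) err 0.1118 maxstep 0.77 j6min 0.1 j5 [-0.79 -0.94 -0.94] j1,3 [ 0.05 -0.12] j7 [-0.76  0.66  2.6 ]
(-80, 200, 30, 30) err 0.0466 maxstep 1.88 j6min 0.13 j5 [-0.63  1.77  3.52] j1,3 [-0.11  0.19] j7 [-0.92 -2.18 -1.78]
```

```bash
cat > conedr.py <<'E'
from cone import *
s=bot.read_state();R=Ro.from_quat(s["tcp_rot"]);p,Ms=path(-140,250,10,30)
print("J",s["joints"].round(2),"travel",(R.inv().apply(p-s["ee_pos"])*100).round(1))
for k,M in enumerate(Ms):
    d=np.degrees((R.inv()*M).as_rotvec());print(15*k,d.round(0),np.linalg.norm(d).round(0))
E
python3 conedr.py
```

```text
J [-0.44  0.58  0.69  1.9  -0.66  0.95 -0.8 ] travel [-0.2 -0.1 -0. ]
0 [-10. -20.   2.] 22.0
15 [-15. -21. -12.] 29.0
30 [-20. -22. -27.] 40.0
45 [-25. -23. -41.] 53.0
60 [-30. -23. -55.] 67.0
75 [-34. -23. -70.] 81.0
90 [-39. -23. -84.] 95.0
105 [-43. -23. -98.] 110.0
120 [ -47.  -22. -113.] 125.0
135 [ -51.  -21. -128.] 139.0
150 [ -55.  -19. -142.] 154.0
165 [ -59.  -17. -157.] 169.0
180 [ 60.  14. 166.] 177.0
```

```bash
python3 -m inch '[{"hand":0.45,"travel":[0,0,0],"dr":[-7,-9,-2]},{"hand":0.45,"travel":[0,0,0],"dr":[-13,-18,-5]},{"hand":0.45,"travel":[0,0,0],"dr":[-15,-21,-12]},{"hand":0.45,"travel":[0,0,0],"dr":[-18,-22,-20]},{"hand":0.45,"travel":[0,0,0],"dr":[-21,-22,-30]},{"hand":0.45,"travel":[0,0,0],"dr":[-25,-23,-40]},{"hand":0.45,"travel":[0,0,0],"dr":[-28,-23,-50]},{"hand":0.45,"travel":[0,0,0],"dr":[-32,-23,-60]},{"hand":0.45,"travel":[0,0,0],"dr":[-34,-23,-70]},{"hand":0.45,"travel":[0,0,0],"dr":[-34,-23,-70]}]'; python3 conedr.py
```

```text
time_s: 6.02
ee_pos: [0.4974, 0.0254, 0.2708]
tcp_rot: [0.732, 0.635, -0.118, 0.216]
wrist_force: [0.3, 0.6, -0.0]
gripper_width: 0.0398
finger_force: 0.0
J [-0.88  0.63  0.71  1.98  0.16  0.7  -0.54] travel [-0.2 -0.1  0. ]
0 [37. -0. 66.] 76.0
15 [30. -0. 53.] 61.0
30 [23. -0. 40.] 46.0
45 [15. -0. 27.] 31.0
60 [ 8. -0. 14.] 16.0
75 [ 0. -1.  1.] 1.0
90 [ -7.  -1. -12.] 14.0
105 [-15.  -1. -26.] 29.0
120 [-22.  -1. -39.] 44.0
135 [-30.  -1. -52.] 59.0
150 [-37.  -0. -65.] 74.0
165 [-44.  -0. -78.] 89.0
180 [-52.  -0. -91.] 104.0
```

Tracking well. I continue round the cone.

```bash
python3 -m inch '[{"hand":0.45,"travel":[0,0,0],"dr":[-5,0,-9]},{"hand":0.45,"travel":[0,0,0],"dr":[-10,0,-18]},{"hand":0.45,"travel":[0,0,0],"dr":[-15,0,-26]},{"hand":0.45,"travel":[0,0,0],"dr":[-20,0,-35]},{"hand":0.45,"travel":[0,0,0],"dr":[-25,0,-44]},{"hand":0.45,"travel":[0,0,0],"dr":[-30,0,-52]},{"hand":0.45,"travel":[0,0,0],"dr":[-35,0,-61]},{"hand":0.45,"travel":[0,0,0],"dr":[-40,0,-70]},{"hand":0.45,"travel":[0,0,0],"dr":[-45,0,-79]},{"hand":0.45,"travel":[0,0,0],"dr":[-45,0,-79]}]'; python3 conedr.py | sed -n '1p;$p'
```

```text
time_s: 7.28
ee_pos: [0.501, 0.0241, 0.2716]
tcp_rot: [0.201, 0.923, -0.036, 0.325]
wrist_force: [0.1, -1.5, 0.0]
gripper_width: 0.04
finger_force: 0.0
J [-0.6   0.43  0.26  2.47  2.27  0.41 -1.48] travel [ 0.3 -0.3 -0.3]
180 [-17.  -1. -27.] 32.0
```

```bash
sed -i 's/\[np.sin(T),0,-np.cos(T)\]\]))$/[np.sin(T),0,-np.cos(T)]]))*Ro.from_euler("z",FL)/; s/^q=np.load/FL=np.pi\nq=np.load/' plan.py; python3 - <<'E'
from plan import *
now()
go((-90,0,160,30),(-65,0,112,30),(-36,0,61,30))
E
```

```text
t 7.28 tip box mm [-126.6   -6.2  254.4] tilt 34.9 F box [-0.1 -1.5  0. ] w 40.0 ff 0.0
(-90, 0, 160, 30) tcp [0.538 0.03  0.179] travel [3.3 1.4 9.3] dr [-15.    8.9 -28.7]
(-65, 0, 112, 30) tcp [0.563 0.034 0.131] travel [ 4.6  2.4 14.5] dr [-15.    8.9 -28.7]
(-36, 0, 61, 30) tcp [0.592 0.038 0.08 ] travel [ 5.9  3.6 20.1] dr [-15.    8.9 -28.7]
```

```bash
python3 -m inch '[{"hand":0.45,"travel":[1,0.4,3],"dr":[-5,3,-9]},{"hand":0.45,"travel":[2,0.9,6],"dr":[-10,6,-18]},{"hand":0.45,"travel":[3.3,1.4,9.3],"dr":[-14,8,-26]},{"hand":0.45,"travel":[3.3,1.4,9.3],"dr":[-15,9,-29]},{"hand":0.45,"travel":[3.3,1.4,9.3],"dr":[-15,9,-29]},{"hand":0.45,"travel":[3.3,1.4,9.3],"dr":[-15,9,-29]}]'; python3 - <<'E'
from plan import *
now();J()
go((-65,0,112,30),(-36,0,61,30))
E
```

```text
time_s: 8.02
ee_pos: [0.5359, 0.0286, 0.1787]
tcp_rot: [-0.074, 0.964, 0.019, 0.255]
wrist_force: [0.5, -0.2, 0.0]
gripper_width: 0.0395
finger_force: 0.0
t 8.03 tip box mm [-92.5  -0.9 159.5] tilt 29.7 F box [ 0.5 -0.3  0. ] w 39.5 ff 0.0
J [-0.069  0.614 -0.101  2.387  3.004  0.379 -1.411]
(-65, 0, 112, 30) tcp [0.563 0.034 0.131] travel [-0.   0.1  5.5] dr [-0.1 -0.3  0. ]
(-36, 0, 61, 30) tcp [0.592 0.038 0.08 ] travel [-0.   0.1 11.4] dr [-0.1 -0.3  0. ]
```

Configuration is now good. Insert along the tool axis and pinch.

```bash
python3 -m inch '[{"hand":0.45,"travel":[0,0.1,5],"dr":[0,0,0]},{"hand":0.45,"travel":[0,0.1,8],"dr":[0,0,0]},{"hand":0.45,"travel":[0,0.1,10],"dr":[0,0,0]},{"hand":0.45,"travel":[0,0.1,11.4],"dr":[0,0,0]},{"hand":0.45,"travel":[0,0.1,11.4],"dr":[0,0,0]},{"hand":0,"travel":[0,0.1,11.4],"dr":[0,0,0]},{"hand":0,"travel":[0,0.1,11.4],"dr":[0,0,0]},{"hand":0,"travel":[0,0.1,11.4],"dr":[0,0,0]},{"hand":0,"travel":[0,0.1,11.4],"dr":[0,0,0]}]' 8; python3 - <<'E'
from plan import *
now();J()
def arc(th,t):
    # tongue centre on arc, tip 8 mm beyond along tool
    T=np.radians(t);return(34-74*np.cos(th)+8*np.sin(T),0,68+74*np.sin(th)-8*np.cos(T),t)
go(*[arc(th,30) for th in(.15,.3,.45,.6,.75,.9,1.05,1.2,1.3)])
E
```

```text
time_s: 9.15
ee_pos: [0.591, 0.0377, 0.0795]
tcp_rot: [-0.075, 0.964, 0.019, 0.255]
wrist_force: [0.0, 0.0, 0.0]
gripper_width: 0.0018
finger_force: 0.0
t 9.15 tip box mm [-36.8  -0.4  60.4] tilt 29.6 F box [0. 0. 0.] w 1.8 ff 0.0
J [-0.073  0.866 -0.104  2.276  3.013  0.519 -1.406]
(np.float64(-35.16905976726713), 0, 72, 30) tcp [0.592 0.038 0.091] travel [-0.7  0.  -0.9] dr [-0.1 -0.4  0.1]
(np.float64(-32.69490019529485), 0, 83, 30) tcp [0.595 0.039 0.102] travel [-1.5  0.  -1.8] dr [-0.1 -0.4  0.1]
(np.float64(-28.63308557409809), 0, 93, 30) tcp [0.599 0.039 0.112] travel [-2.3  0.  -2.5] dr [-0.1 -0.4  0.1]
(np.float64(-23.074835503316194), 0, 103, 30) tcp [0.604 0.04  0.122] travel [-3.3  0.  -3. ] dr [-0.1 -0.4  0.1]
(np.float64(-16.144976296662747), 0, 112, 30) tcp [0.611 0.041 0.131] travel [-4.3  0.  -3.4] dr [-0.1 -0.4  0.1]
(np.float64(-7.999137652029162), 0, 119, 30) tcp [0.619 0.042 0.138] travel [-5.4  0.  -3.7] dr [-0.1 -0.4  0.1]
(np.float64(1.1797424560122063), 0, 125, 30) tcp [0.628 0.044 0.144] travel [-6.5  0.  -3.8] dr [-0.1 -0.4  0.1]
(np.float64(11.185526168726152), 0, 130, 30) tcp [0.638 0.045 0.149] travel [-7.6  0.  -3.7] dr [-0.1 -0.4  0.1]
(np.float64(18.205086681780536), 0, 132, 30) tcp [0.645 0.046 0.151] travel [-8.3  0.  -3.5] dr [-0.1 -0.4  0.1]
```

The fingers closed on nothing. I'll take a look.

```bash
python3 - <<'E'
from plan import *
import cv2
f=bot.grab_frame("wrist")["frame"]
g=bot.grab_frame("scene")["frame"][80:260,290:410]
cv2.imwrite("pics/w2.png",np.hstack([cv2.resize(f,(480,360)),cv2.resize(g,(240,360),interpolation=cv2.INTER_CUBIC)]))
E
```

```text
(no output)
```

View pics/w2.png

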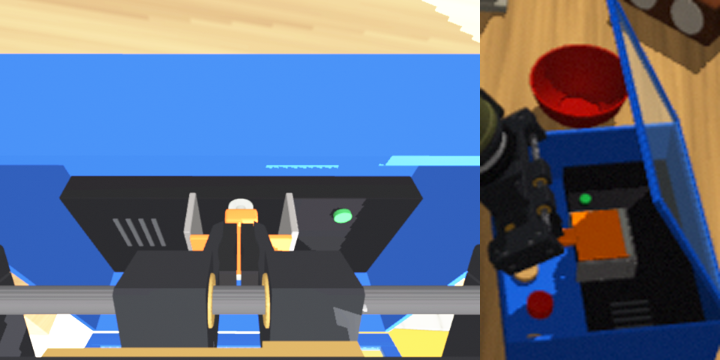

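The wrist inset shows the steel ball at (240,205), the tongue at (241,215), and the closed fingertips just beside it. I'll project the model into that view to interpret the offset.

```bash
python3 - <<'E'
from plan import *
f=np.load("wrist.npz");s=bot.read_state();R=Ro.from_quat(s["tcp_rot"]);print(f["H"].round(3))
for k,l in dict(tong_front_top=(-.052,0,.073),tong_front_bot=(-.052,0,.063),tong_rear_bot=(-.026,0,.063),ball=(-.021,0,.057),flapL=(-.026,.035,.068),flapR=(-.026,-.035,.068),cheekL=(-.028,.034,.066),cheekLb=(-.028,.034,.03),led=(.0,.06,.03),deckL=(-.02,.145,.03),deckR=(-.02,-.145,.03),frontL=(-.115,.145,0),tip=None).items():
    X=W(q,l) if l else s["ee_pos"]+.022*R.as_matrix()[:,2]
    c=np.linalg.inv(f["H"])@np.r_[R.inv().apply(X-s["ee_pos"]),1];u=f["K"]@c[:3];print(k,(u/u[2]*.75)[:2].round(0),"depth",c[2].round(3))
E
```

```text
[[ 0.    -0.95  -0.312  0.081]
 [ 1.     0.    -0.    -0.   ]
 [ 0.    -0.312  0.95  -0.15 ]
 [ 0.     0.     0.     1.   ]]
tong_front_top [240. 221.] depth 0.169
tong_front_bot [240. 208.] depth 0.175
tong_rear_bot [239. 230.] depth 0.195
ball [239. 227.] depth 0.202
flapL [291. 237.] depth 0.191
flapR [188. 237.] depth 0.191
cheekL [289. 233.] depth 0.191
cheekLb [284. 192.] depth 0.215
led [311. 214.] depth 0.236
deckL [423. 199.] depth 0.221
deckR [ 56. 198.] depth 0.221
frontL [478.  63.] depth 0.171
tip [239. 218.] depth 0.189
```

```bash
python3 - <<'E'
from plan import *
import cv2
print(bot.tcp_to_tips,bot.read_state()["gripper_width"])
f=bot.grab_frame("wrist")["frame"][235:400,230:410]
cv2.imwrite("pics/w3.png",cv2.resize(f,None,fx=3.6,fy=3.6,interpolation=cv2.INTER_CUBIC))
E
```

```text
0.022 0.0006160860274450524
```

View pics/w3.png

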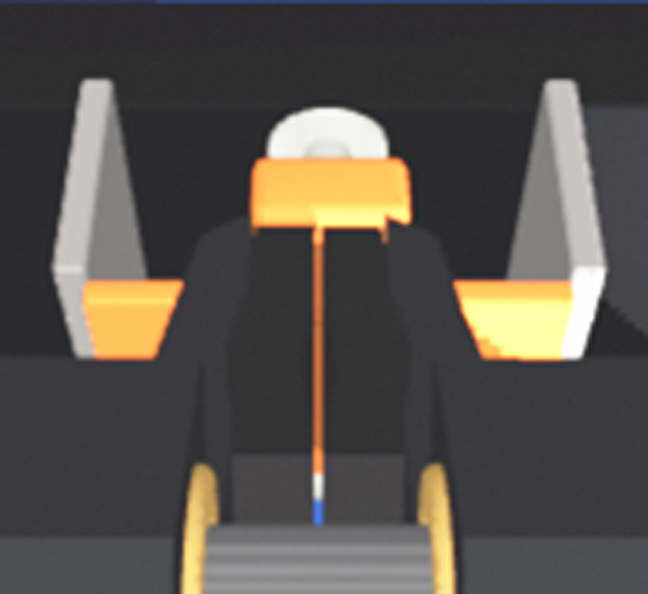

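The view shows the closed tips apparently overlapping the tongue without holding it: its front face is at crop (330,190) and the finger gap runs above it. I'll reopen, go deeper so the tongue sits at the grasp point, and pinch again slightly further forward on the tongue.

```bash
python3 -m inch '[{"hand":0.45,"travel":[0,0,0],"dr":[0,0,0]},{"hand":0.45,"travel":[0,0,0],"dr":[0,0,0]},{"hand":0.45,"travel":[0,0,0],"dr":[0,0,0]},{"hand":0.45,"travel":[0.4,0,0.8],"dr":[0,0,0]},{"hand":0.45,"travel":[0.4,0,0.8],"dr":[0,0,0]}]' ; python3 - <<'E'
from plan import *
now()
E
python3 -m inch '[{"hand":0.25,"travel":[0,0,0],"dr":[0,0,0]},{"hand":0.25,"travel":[0,0,0],"dr":[0,0,0]},{"hand":0.15,"travel":[0,0,0],"dr":[0,0,0]},{"hand":0.15,"travel":[0,0,0],"dr":[0,0,0]},{"hand":0.15,"travel":[0,0,0],"dr":[0,0,0]}]' 15; python3 - <<'E'
from plan import *
now()
E
```

```text
time_s: 9.93
ee_pos: [0.5911, 0.0379, 0.0694]
tcp_rot: [-0.075, 0.964, 0.019, 0.254]
wrist_force: [-0.9, 0.4, -0.6]
gripper_width: 0.0398
finger_force: 0.0
t 9.93 tip box mm [-36.7  -0.2  50.2] tilt 29.5 F box [-0.8  0.5 -0.6] w 39.8 ff 0.0
time_s: 10.55
ee_pos: [0.5911, 0.0379, 0.0708]
tcp_rot: [-0.075, 0.964, 0.019, 0.255]
wrist_force: [-2.6, 0.0, 3.9]
gripper_width: 0.0129
finger_force: 2.8
t 10.55 tip box mm [-36.6  -0.2  51.6] tilt 29.6 F box [-2.6  0.4  3.9] w 12.9 ff 2.8
```

```bash
python3 - <<'E'
from plan import *
import cv2
f=bot.grab_frame("wrist")["frame"][225:425,210:430]
g=bot.grab_frame("scene")["frame"][120:260,300:380]
cv2.imwrite("pics/w4.png",np.hstack([cv2.resize(f,(495,450),interpolation=cv2.INTER_CUBIC),cv2.resize(g,(257,450),interpolation=cv2.INTER_CUBIC)]))
E
```

```text
(no output)
```

View pics/w4.png

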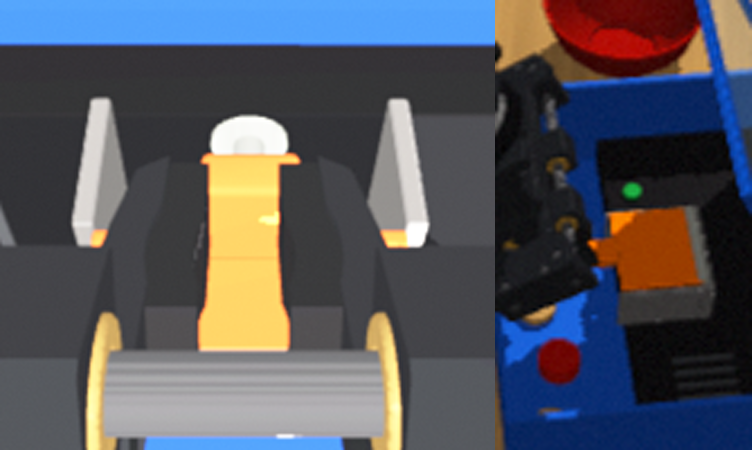

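The tongue now shows between the pads (crop 205-300, 155-340), but the reading is 12.9 mm. I'll close with more force to see whether it stops.

```bash
for i in 1; do python3 -m inch '[{"hand":0.1,"travel":[0,0,0],"dr":[0,0,0]},{"hand":0.1,"travel":[0,0,0],"dr":[0,0,0]},{"hand":0.1,"travel":[0,0,0],"dr":[0,0,0]}]' 15; done; python3 - <<'E'
from plan import *
now();J()
E
```

```text
time_s: 11.02
ee_pos: [0.5909, 0.0382, 0.0708]
tcp_rot: [-0.075, 0.964, 0.019, 0.254]
wrist_force: [-2.4, 0.4, 6.1]
gripper_width: 0.009
finger_force: 3.3
t 11.03 tip box mm [-36.8   0.1  51.7] tilt 29.6 F box [-2.3  0.8  6.1] w 9.0 ff 3.3
J [-0.072  0.886 -0.106  2.277  3.015  0.539 -1.406]
```

```bash
python3 -m inch '[{"hand":0.15,"travel":[0,0,0],"dr":[0,0,0]},{"hand":0.15,"travel":[-0.7,0,-0.9],"dr":[0,0,0]},{"hand":0.15,"travel":[-1.5,0,-1.8],"dr":[0,0,0]},{"hand":0.15,"travel":[-2.3,0,-2.5],"dr":[0,0,0]},{"hand":0.15,"travel":[-2.3,0,-2.5],"dr":[0,0,0]}]'; python3 - <<'E'
from plan import *
import cv2
now()
f=bot.grab_frame("wrist")["frame"][200:440,210:430]
g=bot.grab_frame("scene")["frame"][120:260,300:380]
h=bot.grab_frame("top")["frame"][170:240,230:310]
cv2.imwrite("pics/w5.png",np.hstack([cv2.resize(f,(330,360),interpolation=cv2.INTER_CUBIC),cv2.resize(g,(206,360),interpolation=cv2.INTER_CUBIC),cv2.resize(h,(264,360))]))
E
```

```text
time_s: 11.65
ee_pos: [0.6001, 0.0393, 0.1048]
tcp_rot: [-0.075, 0.964, 0.019, 0.256]
wrist_force: [0.1, 0.2, -0.8]
gripper_width: 0.013
finger_force: 0.0
t 11.65 tip box mm [-27.4  -0.2  85.7] tilt 29.7 F box [ 0.2  0.2 -0.8] w 13.0 ff 0.0
```

View pics/w5.png

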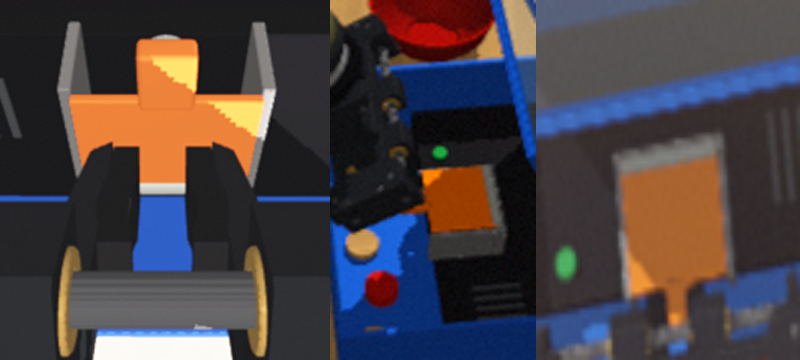

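The fingers slid off and the guard is still down (tongue at (167,75) in the left panel). In the wrist views the fingertips look shorter than the stated 22 mm. I'll compute where they really are.

```bash
python3 - <<'E'
from plan import *
f=np.load("wrist.npz");K,H=f["K"],f["H"];print(K[0,0],K[1,1],K[:2,2])
# (u_left,u_right,v of inner fingertip ends, gap)
for ul,ur,v,g in((272,365,300,.0397),(210+140/1.5,210+188/1.5,200+146/1.5,.013)):
    z=K[0,0]*g/(ur-ul);c=np.array([((ul+ur)/2-K[0,2])/K[0,0]*z,(v-K[1,2])/K[1,1]*z,z,1]);print((H@c)[:3].round(4))
for x in(-.009,0,.009):
  for z in (-.015,.003,.022):
    c=np.linalg.inv(H)@[x,0.0199,z,1];u=K@c[:3];print(x,z,(u/u[2])[:2].round(0))
E
```

```text
373.6249371639268 373.6249371639268 [317.9098118  243.90022493]
[ 0.0088 -0.0001 -0.0057]
[ 0.0133  0.0002 -0.0123]
-0.009 -0.015 [366. 349.]
-0.009 0.003 [362. 326.]
-0.009 0.022 [357. 307.]
0 -0.015 [367. 330.]
0 0.003 [362. 309.]
0 0.022 [358. 291.]
0.009 -0.015 [368. 310.]
0.009 0.003 [363. 291.]
0.009 0.022 [359. 274.]
```

The fingertips actually end about 7.5 mm behind the reported TCP, not 22 mm ahead. Both views and the contact on the tongue's top agree on this. I'll correct the tip offset, then redo the approach with the fingers opened.

```bash
sed -i 's/-\.022\*M/+.0075*M/; s/+\.022\*z;b/-.0075*z;b/; s/;tip=s\["ee_pos"\]+.022\*z/;tip=s["ee_pos"]-.0075*z/' plan.py; grep -n "0075" plan.py; python3 - <<'E'
from plan import *
now();J()
go((-60,0,105,30),(-35.5,0,60,30))
E
```

```text
12:        tcp=W(q,(x/1e3,y/1e3,z/1e3))+.0075*M.as_matrix()[:,2]
15:    s=bot.read_state();R=Ro.from_quat(s["tcp_rot"]);z=R.as_matrix()[:,2];tip=s["ee_pos"]-.0075*z
t 11.8 tip box mm [-4.330e+01 -1.000e-01  1.098e+02] tilt 29.6 F box [ 0.8 -0.1  0.1] w 13.4 ff 0.0
J [-0.078  0.812 -0.096  2.248  3.007  0.436 -1.404]
(-60, 0, 105, 30) tcp [0.582 0.037 0.099] travel [ 1.7  0.  -0.4] dr [-0.1 -0.4  0.1]
(-35.5, 0, 60, 30) tcp [0.607 0.04  0.054] travel [1.8 0.  4.7] dr [-0.1 -0.4  0.1]
```

```bash
python3 -m inch '[{"hand":0.45,"travel":[0.8,0,-0.5],"dr":[0,0,0]},{"hand":0.45,"travel":[1.7,0,-0.4],"dr":[0,0,0]},{"hand":0.45,"travel":[1.7,0,1.5],"dr":[0,0,0]},{"hand":0.45,"travel":[1.8,0,3.2],"dr":[0,0,0]},{"hand":0.45,"travel":[1.8,0,4.7],"dr":[0,0,0]},{"hand":0.45,"travel":[1.8,0,4.7],"dr":[0,0,0]},{"hand":0.1,"travel":[1.8,0,4.7],"dr":[0,0,0]},{"hand":0.1,"travel":[1.8,0,4.7],"dr":[0,0,0]},{"hand":0.1,"travel":[1.8,0,4.7],"dr":[0,0,0]},{"hand":0.1,"travel":[1.8,0,4.7],"dr":[0,0,0]}]' 8; cat >> plan.py <<'E'
def arc(th,t):
    T=np.radians(t);return(34-74*np.cos(th)+9*np.sin(T),0,68+74*np.sin(th)-9*np.cos(T),t)
E
python3 - <<'E'
from plan import *
now();J()
go(*[arc(th,t) for th,t in((0,30),(.15,30),(.3,31),(.45,32),(.6,33),(.75,34),(.9,36),(1.05,38),(1.2,40),(1.3,40))])
E
```

```text
time_s: 13.05
ee_pos: [0.6062, 0.0413, 0.054]
tcp_rot: [-0.076, 0.964, 0.019, 0.255]
wrist_force: [-2.4, 4.0, 3.0]
gripper_width: 0.0197
finger_force: 8.0
t 13.05 tip box mm [-35.7   0.9  60.5] tilt 29.6 F box [-1.8  4.3  3. ] w 19.7 ff 8.0
J [-0.074  0.924 -0.104  2.232  3.016  0.533 -1.404]
(np.float64(-35.5), 0, 60, 30) tcp [0.607 0.04  0.054] travel [-0.  -0.1  0. ] dr [ 0.  -0.4  0.2]
(np.float64(-34.66905976726713), 0, 71, 30) tcp [0.607 0.041 0.065] travel [-0.6 -0.1 -0.9] dr [ 0.  -0.4  0.2]
(np.float64(-32.05955752110436), 0, 82, 31) tcp [0.61  0.041 0.076] travel [-1.4 -0.1 -1.7] dr [ 0.  -1.4  0.2]
(np.float64(-27.863812195999245), 0, 93, 32) tcp [0.614 0.042 0.086] travel [-2.3 -0.1 -2.4] dr [ 0.  -2.4  0.2]
(np.float64(-22.17308418818095), 0, 102, 33) tcp [0.62  0.043 0.096] travel [-3.3 -0.1 -3. ] dr [ 0.  -3.4  0.2]
(np.float64(-15.112240165426027), 0, 111, 34) tcp [0.627 0.044 0.105] travel [-4.3 -0.1 -3.4] dr [ 0.  -4.4  0.2]
(np.float64(-6.709070381396904), 0, 119, 36) tcp [0.636 0.045 0.113] travel [-5.5 -0.1 -3.6] dr [ 0.  -6.4  0.2]
(np.float64(2.7206957339431312), 0, 125, 38) tcp [0.645 0.046 0.119] travel [-6.6 -0.1 -3.7] dr [ 0.  -8.4  0.2]
(np.float64(12.970614655905006), 0, 130, 40) tcp [0.656 0.048 0.124] travel [-7.8 -0.1 -3.7] dr [  0.  -10.4   0.2]
(np.float64(19.99017516895939), 0, 132, 40) tcp [0.663 0.049 0.127] travel [-8.5 -0.1 -3.5] dr [  0.  -10.4   0.2]
```

Gripped (19.7 mm, 8 N). Now I lift along the arc.

```bash
python3 -m inch '[{"hand":0.1,"travel":[-0.6,0,-0.9],"dr":[0,0,0]},{"hand":0.1,"travel":[-1.4,0,-1.7],"dr":[0,-1,0]},{"hand":0.1,"travel":[-2.3,0,-2.4],"dr":[0,-2,0]},{"hand":0.1,"travel":[-3.3,0,-3.0],"dr":[0,-3,0]},{"hand":0.1,"travel":[-4.3,0,-3.4],"dr":[0,-4,0]},{"hand":0.1,"travel":[-5.5,0,-3.6],"dr":[0,-6,0]},{"hand":0.1,"travel":[-6.6,0,-3.7],"dr":[0,-8,0]},{"hand":0.1,"travel":[-7.8,0,-3.7],"dr":[0,-10,0]},{"hand":0.1,"travel":[-8.5,0,-3.5],"dr":[0,-10,0]},{"hand":0.1,"travel":[-8.5,0,-3.5],"dr":[0,-10,0]}]'; python3 - <<'E'
from plan import *
now();J()
E
```

```text
time_s: 14.3
ee_pos: [0.6619, 0.05, 0.1257]
tcp_rot: [-0.074, 0.938, 0.026, 0.337]
wrist_force: [-0.6, 5.1, -5.6]
gripper_width: 0.0198
finger_force: 8.0
t 14.3 tip box mm [ 19.6   0.9 131.5] tilt 39.5 F box [ 0.2  5.1 -5.6] w 19.8 ff 8.0
J [-0.065  0.837 -0.12   2.201  3.028  0.586 -1.409]
```

Guard is up at about 1.3 rad. Release, back off, and plan the toggle push with closed fingers.

```bash
python3 -m inch '[{"hand":0.45,"travel":[0,0,0],"dr":[0,0,0]},{"hand":0.45,"travel":[0,0,0],"dr":[0,0,0]},{"hand":0.45,"travel":[0,0,0],"dr":[0,0,0]},{"hand":0.45,"travel":[0,0,-2],"dr":[0,0,0]},{"hand":0.45,"travel":[0,0,-5],"dr":[0,0,0]},{"hand":0,"travel":[2,0,-6],"dr":[0,0,0]},{"hand":0,"travel":[4,0,-6],"dr":[0,0,0]},{"hand":0,"travel":[4,0,-6],"dr":[0,0,0]},{"hand":0,"travel":[4,0,-6],"dr":[0,0,0]}]'; python3 - <<'E'
from plan import *
now();J()
go((-55,0,130,25),(-42,0,75,25),(-42,0,48,25),(-25,0,48,25),(-13,0,48,25),(-10,0,48,25))
E
```

```text
time_s: 15.42
ee_pos: [0.5949, 0.0384, 0.1477]
tcp_rot: [-0.073, 0.938, 0.025, 0.338]
wrist_force: [0.1, 0.1, 0.4]
gripper_width: 0.0019
finger_force: 0.0
t 15.43 tip box mm [-48.4  -0.2 153.5] tilt 39.7 F box [0.1 0.  0.4] w 1.9 ff 0.0
J [-0.051  0.781 -0.137  2.392  3.032  0.725 -1.421]
(-55, 0, 130, 25) tcp [0.587 0.037 0.123] travel [2.2 0.  1.4] dr [-0.1 14.7  0.1]
(-42, 0, 75, 25) tcp [0.6   0.039 0.068] travel [4.7 0.  6.4] dr [-0.1 14.7  0.1]
(-42, 0, 48, 25) tcp [0.6   0.039 0.041] travel [6.4 0.1 8.5] dr [-0.1 14.7  0.1]
(-25, 0, 48, 25) tcp [0.616 0.042 0.041] travel [5.1 0.  9.6] dr [-0.1 14.7  0.1]
(-13, 0, 48, 25) tcp [0.628 0.044 0.041] travel [ 4.2  0.  10.4] dr [-0.1 14.7  0.1]
(-10, 0, 48, 25) tcp [0.631 0.044 0.041] travel [ 4.   0.  10.5] dr [-0.1 14.7  0.1]
```

```bash
python3 -m inch '[{"hand":0,"travel":[2.2,0,1.4],"dr":[0,10,0]},{"hand":0,"travel":[3.5,0,4],"dr":[0,14.7,0]},{"hand":0,"travel":[4.7,0,6.4],"dr":[0,14.7,0]},{"hand":0,"travel":[6.4,0,8.5],"dr":[0,14.7,0]},{"hand":0,"travel":[6.4,0,8.5],"dr":[0,14.7,0]},{"hand":0,"travel":[5.8,0,9.1],"dr":[0,14.7,0]},{"hand":0,"travel":[5.1,0,9.6],"dr":[0,14.7,0]},{"hand":0,"travel":[4.6,0,10],"dr":[0,14.7,0]},{"hand":0,"travel":[4.2,0,10.4],"dr":[0,14.7,0]},{"hand":0,"travel":[4.2,0,10.4],"dr":[0,14.7,0]}]'; python3 - <<'E'
from plan import *
now();J()
E
python3 -m inch '[{"hand":0,"travel":[0,0,0],"dr":[0,0,0]},{"hand":0,"travel":[-0.2,0,0.1],"dr":[0,0,0]},{"hand":0,"travel":[-0.2,0,0.1],"dr":[0,0,0]}]'; python3 - <<'E'
from plan import *
now()
go((-10,0,48,25),(-8,0,48,25))
E
```

```text
time_s: 16.68
ee_pos: [0.6261, 0.0434, 0.0402]
tcp_rot: [-0.076, 0.974, 0.016, 0.213]
wrist_force: [-8.7, -0.4, 9.6]
gripper_width: 0.0007
finger_force: 5.9
t 16.68 tip box mm [-15.2  -0.1  47. ] tilt 24.7 F box [-8.7  1.   9.6] w 0.7 ff 5.9
J [-0.095  0.931 -0.072  2.103  2.994  0.326 -1.39 ]
time_s: 17.05
ee_pos: [0.6264, 0.0434, 0.04]
tcp_rot: [-0.076, 0.974, 0.016, 0.212]
wrist_force: [-12.6, -1.9, 15.1]
gripper_width: 0.0001
finger_force: 8.8
t 17.05 tip box mm [-14.8  -0.2  46.8] tilt 24.5 F box [-12.8   0.1  15.1] w 0.1 ff 8.8
(-10, 0, 48, 25) tcp [0.631 0.044 0.041] travel [-0.5  0.   0.1] dr [-0.1 -0.5  0.1]
(-8, 0, 48, 25) tcp [0.633 0.045 0.041] travel [-0.7  0.   0.2] dr [-0.1 -0.5  0.1]
```

```bash
python3 -m inch '[{"hand":0,"travel":[1.5,0,-0.7],"dr":[0,0,0]},{"hand":0,"travel":[3,0,-1.5],"dr":[0,0,0]},{"hand":0,"travel":[2.5,0,-5],"dr":[0,0,0]},{"hand":0.45,"travel":[2,0,-9],"dr":[0,-8,0]},{"hand":0.45,"travel":[2,0,-9],"dr":[0,-15,0]},{"hand":0.45,"travel":[2,0,-9],"dr":[0,-15,0]},{"hand":0.45,"travel":[2,0,-9],"dr":[0,-15,0]}]'; python3 - <<'E'
from plan import *
import cv2
now()
f=np.load("wrist.npz");s=bot.read_state();R=Ro.from_quat(s["tcp_rot"])
def pr(l):
    c=np.linalg.inv(f["H"])@np.r_[R.inv().apply(W(q,l)-s["ee_pos"]),1];u=f["K"]@c[:3];return (u/u[2])[:2].round(0)
for a in(0,.4,.8): print("ball",a,pr((-.01+.028*np.sin(a-.4),0,.031+.028*np.cos(a-.4))))
for a in(1.2,1.3,1.4,1.5):print("tongue end",a,pr((.034-.086*np.cos(a),0,.068+.086*np.sin(a))))
w=bot.grab_frame("wrist")["frame"];t=bot.grab_frame("top")["frame"]
cv2.imwrite("pics/w6r.png",w);cv2.imwrite("pics/t6r.png",t)
x,y=pr((-.01,0,.05)).astype(int);print(x,y);a=w[max(0,y-100):y+100,x-110:x+110]
cv2.imwrite("pics/w6.png",np.hstack([cv2.resize(a,(440,440)),cv2.resize(t[150:280,200:350],(360,440))[:440]]))
o=cv2.imread("pics/top0.png");print("front wall shift top", cv2.phaseCorrelate(np.float32(o[250:275,290:345].mean(2)),np.float32(t[250:275,290:345].mean(2))))
E
```

```text
time_s: 17.92
ee_pos: [0.5757, 0.0355, 0.1127]
tcp_rot: [-0.073, 0.937, 0.025, 0.34]
wrist_force: [-0.1, -1.2, -0.5]
gripper_width: 0.0384
finger_force: 0.0
t 17.93 tip box mm [-67.9  -0.2 118.5] tilt 39.9 F box [-0.3 -1.2 -0.5] w 38.4 ff 0.0
ball 0 [319. 253.]
ball 0.4 [319. 264.]
ball 0.8 [319. 269.]
tongue end 1.2 [319. 418.]
tongue end 1.3 [319. 425.]
tongue end 1.4 [319. 431.]
tongue end 1.5 [318. 434.]
319 252
front wall shift top ((1.0394005269390334, 4.1710347117662785), 0.05844775485992432)
```

View pics/w6.png

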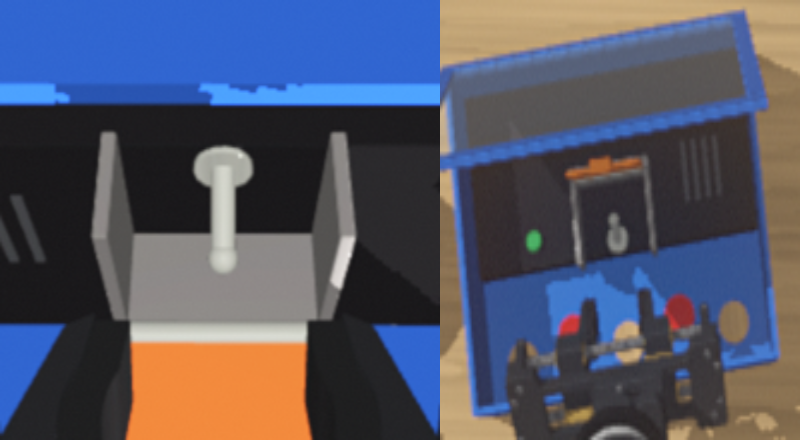

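The toggle leans to the rear: in the left panel the foot is at (223,165) and the ball at (223,260), and in the top view the ball is at (613,218) behind the foot at (617,240). The guard is upright. I'll check by code how far the box has moved.

```bash
cat > shift.py <<'E'
import cv2,numpy as np,sys
from fit import *
o=cv2.imread("pics/top0.png");t=cv2.imread(sys.argv[1])
for n,(x0,x1,y0,y1) in dict(vents=(295,322,185,212),led=(232,246,214,228),rearR=(300,350,150,185),frontL=(205,235,255,278)).items():
    T=cv2.resize(o[y0:y1,x0:x1],None,fx=4,fy=4,interpolation=cv2.INTER_CUBIC);S=cv2.resize(t[y0-12:y1+12,x0-12:x1+12],None,fx=4,fy=4,interpolation=cv2.INTER_CUBIC)
    _,m,_,l=cv2.minMaxLoc(cv2.matchTemplate(S,T,cv2.TM_CCOEFF_NORMED));print(n,round(m,3),"px shift",l[0]/4-12,l[1]/4-12)
E
python3 shift.py pics/t6r.png; python3 - <<'E'
from plan import *
f=np.load("wrist.npz");s=bot.read_state();R=Ro.from_quat(s["tcp_rot"])
for n,l in dict(foot=(-.01,0,.032),cheekLft=(-.028,.0365,.066),cheekLfb=(-.028,.0365,.03),cheekRfb=(-.028,-.0365,.03)).items():
    c=np.linalg.inv(f["H"])@np.r_[R.inv().apply(W(q,l)-s["ee_pos"]),1];u=f["K"]@c[:3];u=u/u[2];print(n,u[:2].round(0),"crop",(2*(u[0]-209)).round(),(2*(u[1]-152)*440/400).round())
from fit import proj
a=proj("top",W(q,(0,.06,.03)));b=proj("top",W(q,(.01,.06,.03)));print("10mm box x in top px",b-a)
E
```

```text
vents 0.99 px shift 0.0 0.0
led 0.997 px shift 0.0 0.0
rearR 0.999 px shift 0.0 0.0
frontL 0.893 px shift -0.25 0.0
foot [319. 228.] crop 220.0 168.0
cheekLft [380. 259.] crop 343.0 235.0
cheekLfb [376. 210.] crop 333.0 128.0
cheekRfb [262. 210.] crop 107.0 127.0
10mm box x in top px [-0.50447494 -3.99195413]
```

The box hasn't moved and the toggle is at its stop. Now I grip the tongue again.

```bash
python3 - <<'E'
from plan import *
go((-30,0,165,40),(-12,0,170,40),(20,0,132,40))
E
```

```text
(-30, 0, 165, 40) tcp [0.613 0.041 0.159] travel [-5.8 -0.  -1.1] dr [-0.1 -0.   0.1]
(-12, 0, 170, 40) tcp [0.631 0.044 0.164] travel [-7.5 -0.  -0.3] dr [-0.1 -0.   0.1]
(20, 0, 132, 40) tcp [0.663 0.049 0.126] travel [-7.5  0.   4.6] dr [-0.1 -0.   0.1]
```

```bash
python3 -m inch '[{"hand":0.45,"travel":[-5.8,0,-1.1],"dr":[0,0,0]},{"hand":0.45,"travel":[-7.5,0,-0.3],"dr":[0,0,0]},{"hand":0.45,"travel":[-7.5,0,-0.3],"dr":[0,0,0]},{"hand":0.45,"travel":[-7.5,0,2.2],"dr":[0,0,0]},{"hand":0.45,"travel":[-7.5,0,4.5],"dr":[0,0,0]},{"hand":0.45,"travel":[-7.5,0,4.5],"dr":[0,0,0]},{"hand":0.1,"travel":[-7.5,0,4.5],"dr":[0,0,0]},{"hand":0.1,"travel":[-7.5,0,4.5],"dr":[0,0,0]},{"hand":0.1,"travel":[-7.5,0,4.5],"dr":[0,0,0]},{"hand":0.1,"travel":[-7.5,0,4.5],"dr":[0,0,0]}]' 8; python3 - <<'E'
from plan import *
now();J()
go(*[arc(th,t) for th,t in((1.3,40),(1.2,39),(1.05,38),(.9,36),(.75,34),(.6,33),(.45,32),(.3,31),(.15,30),(0,30),(-.02,30))])
E
```

```text
time_s: 19.27
ee_pos: [0.6597, 0.0498, 0.127]
tcp_rot: [-0.074, 0.937, 0.026, 0.34]
wrist_force: [-1.2, 2.8, 2.0]
gripper_width: 0.0194
finger_force: 8.0
t 19.27 tip box mm [ 17.3   1.  132.8] tilt 39.9 F box [-0.8  2.9  2. ] w 19.4 ff 8.0
J [-0.06   0.837 -0.128  2.212  3.024  0.605 -1.403]
(np.float64(19.99017516895939), 0, 132, 40) tcp [0.663 0.049 0.127] travel [-0.2 -0.1  0.2] dr [ 0.  -0.1  0.2]
(np.float64(12.849409688174688), 0, 130, 39) tcp [0.655 0.048 0.124] travel [ 0.5 -0.1 -0.1] dr [0.  0.9 0.2]
(np.float64(2.7206957339431312), 0, 125, 38) tcp [0.645 0.046 0.119] travel [ 1.6 -0.1 -0.3] dr [0.  1.9 0.2]
(np.float64(-6.709070381396904), 0, 119, 36) tcp [0.636 0.045 0.113] travel [ 2.8 -0.1 -0.5] dr [0.  3.9 0.2]
(np.float64(-15.112240165426027), 0, 111, 34) tcp [0.627 0.044 0.105] travel [ 4.  -0.1 -0.4] dr [0.  5.9 0.2]
(np.float64(-22.17308418818095), 0, 102, 33) tcp [0.62  0.043 0.096] travel [ 5.1 -0.1 -0.2] dr [0.  6.9 0.2]
(np.float64(-27.863812195999245), 0, 93, 32) tcp [0.614 0.042 0.086] travel [ 6.1 -0.1  0.2] dr [0.  7.9 0.2]
(np.float64(-32.05955752110436), 0, 82, 31) tcp [0.61  0.041 0.076] travel [ 7.2 -0.1  0.7] dr [0.  8.9 0.2]
(np.float64(-34.66905976726713), 0, 71, 30) tcp [0.607 0.041 0.065] travel [ 8.1 -0.1  1.4] dr [0.  9.9 0.2]
(np.float64(-35.5), 0, 60, 30) tcp [0.607 0.04  0.054] travel [ 8.8 -0.1  2.2] dr [0.  9.9 0.2]
(np.float64(-35.48520049332676), 0, 59, 30) tcp [0.607 0.04  0.052] travel [ 8.9 -0.1  2.3] dr [0.  9.9 0.2]
```

```bash
python3 -m inch '[{"hand":0.1,"travel":[0.5,0,-0.1],"dr":[0,1,0]},{"hand":0.1,"travel":[1.6,0,-0.3],"dr":[0,2,0]},{"hand":0.1,"travel":[2.8,0,-0.5],"dr":[0,4,0]},{"hand":0.1,"travel":[4,0,-0.4],"dr":[0,6,0]},{"hand":0.1,"travel":[5.1,0,-0.2],"dr":[0,7,0]},{"hand":0.1,"travel":[6.1,0,0.2],"dr":[0,8,0]},{"hand":0.1,"travel":[7.2,0,0.7],"dr":[0,9,0]},{"hand":0.1,"travel":[8.1,0,1.4],"dr":[0,10,0]},{"hand":0.1,"travel":[8.8,0,2.2],"dr":[0,10,0]},{"hand":0.1,"travel":[8.9,0,2.4],"dr":[0,10,0]}]'; python3 - <<'E'
from plan import *
now();J()
E
python3 -m inch '[{"hand":0.1,"travel":[0.1,0,0.2],"dr":[0,0,0]},{"hand":0.1,"travel":[0.1,0,0.2],"dr":[0,0,0]},{"hand":0.1,"travel":[0.1,0,0.2],"dr":[0,0,0]}]'; python3 - <<'E'
from plan import *
now()
E
```

```text
time_s: 20.52
ee_pos: [0.6073, 0.0403, 0.0499]
tcp_rot: [-0.075, 0.963, 0.019, 0.256]
wrist_force: [0.0, -0.2, 0.9]
gripper_width: 0.0086
finger_force: 0.0
t 20.52 tip box mm [-34.8  -0.3  56.5] tilt 29.8 F box [-0.  -0.2  0.9] w 8.6 ff 0.0
J [-0.07   0.934 -0.109  2.232  3.01   0.547 -1.396]
time_s: 20.9
ee_pos: [0.6079, 0.0404, 0.0492]
tcp_rot: [-0.075, 0.963, 0.019, 0.257]
wrist_force: [0.3, -0.2, -0.2]
gripper_width: 0.0089
finger_force: 0.0
t 20.9 tip box mm [-34.2  -0.3  55.7] tilt 29.9 F box [ 0.3 -0.2 -0.2] w 8.9 ff 0.0
```

The grip slipped during lowering (8.9 mm, no force). I've used up the picture views, so I'll estimate the guard angle by code, fitting the flap model to the orange mask.

```bash
cat > guard.py <<'E'
from plan import *
from fit import proj
import cv2
def pts(a,dy=0):
    r=[(0,35),(60,35),(60,10),(86,10),(86,-10),(60,-10),(60,-35),(0,-35)]
    return [(.034-x/1e3*np.cos(a),y/1e3,.068+x/1e3*np.sin(a)) for x,y in r]
def est():
    s=bot.read_state();R=Ro.from_quat(s["tcp_rot"]);f=np.load("wrist.npz");Hi=np.linalg.inv(f["H"])
    def pw(X):
        c=Hi@np.r_[R.inv().apply(X-s["ee_pos"]),1];u=f["K"]@c[:3];return u[:2]/u[2]
    for n in("scene","top","wrist"):
        im=bot.grab_frame(n)["frame"];h=cv2.cvtColor(im,cv2.COLOR_BGR2HSV);m=cv2.inRange(h,(6,150,90),(19,255,255))
        roi=np.zeros_like(m)
        if n!="wrist":
            c=proj(n,W(q,(0,0,.09))).astype(int);roi[c[1]-45:c[1]+45,c[0]-45:c[0]+45]=1
        else: roi[:]=1
        m=(m>0)&(roi>0)
        sc=[]
        for a in np.arange(0,1.61,.05):
            P=np.array([(pw if n=="wrist" else lambda X:proj(n,X))(W(q,l)) for l in pts(a)])
            k=np.zeros(m.shape,np.uint8);cv2.fillPoly(k,[P.round().astype(np.int32)],1)
            sc.append(((m&(k>0)).sum()/max(1,(m|(k>0)).sum())))
        i=np.argsort(sc)[::-1][:3];print(n,"orange px",m.sum(),[(round(float(.05*j),2),round(float(sc[j]),2)) for j in i], "IoU(0)",round(float(sc[0]),2))
if __name__=="__main__": est()
E
python3 guard.py
```

```text
scene orange px 365 [(0.9, 0.8), (0.85, 0.73), (0.95, 0.68)] IoU(0) 0.24
top orange px 412 [(0.9, 0.84), (0.85, 0.78), (0.95, 0.77)] IoU(0) 0.45
wrist orange px 3397 [(0.55, 0.36), (0.5, 0.35), (0.65, 0.34)] IoU(0) 0.0
```

The guard rests at about 0.9 rad. I'll push it down from above with closed fingers.

```bash
cat >> plan.py <<'E'
def top(th,over=0):
    n=np.array([np.sin(th),np.cos(th)]);d=5+8.2*n[0]+3.8*n[1]-over;c=np.array([34-74*np.cos(th),68+74*np.sin(th)])+n*d
    return(c[0].round(1),0,c[1],25)
E
python3 -m inch '[{"hand":0.1,"travel":[0,0,-4],"dr":[0,0,0]},{"hand":0,"travel":[0,0,-9],"dr":[0,0,0]},{"hand":0,"travel":[-1,0,-15],"dr":[0,0,0]},{"hand":0,"travel":[-2,0,-15],"dr":[0,5,0]},{"hand":0,"travel":[-2,0,-15],"dr":[0,5,0]},{"hand":0,"travel":[-2,0,-15],"dr":[0,5,0]}]' 20; python3 - <<'E'
from plan import *
now();J()
go((8,0,170,25),top(1.0,-8))
go(*[top(th,3) for th in(.8,.6,.45,.3,.15,0)])
E
```

```text
time_s: 21.8
ee_pos: [0.5502, 0.0318, 0.188]
tcp_rot: [-0.076, 0.974, 0.016, 0.215]
wrist_force: [-0.5, -0.5, -0.5]
gripper_width: 0.0003
finger_force: 0.0
t 21.8 tip box mm [-9.190e+01  1.000e-01  1.948e+02] tilt 24.8 F box [-0.6 -0.4 -0.5] w 0.3 ff 0.0
J [-0.105  0.583 -0.05   2.261  2.972  0.137 -1.382]
(8, 0, 170, 25) tcp [0.649 0.047 0.163] travel [-8.  -0.   6.4] dr [-0.1 -0.2  0.1]
(np.float64(12.5), 0, 142, 25) tcp [0.653 0.048 0.135] travel [-7.3 -0.   9.2] dr [-0.1 -0.2  0.1]
(np.float64(-10.0), 0, 128, 25) tcp [0.631 0.044 0.122] travel [-4.6  0.   9.5] dr [-0.1 -0.2  0.1]
(np.float64(-21.6), 0, 118, 25) tcp [0.62  0.043 0.111] travel [-3.2  0.   9.9] dr [-0.1 -0.2  0.1]
(np.float64(-28.7), 0, 108, 25) tcp [0.613 0.041 0.101] travel [-2.1  0.  10.5] dr [-0.1 -0.2  0.1]
(np.float64(-34.3), 0, 98, 25) tcp [0.607 0.041 0.091] travel [-1.1  0.  11.2] dr [-0.1 -0.2  0.1]
(np.float64(-38.1), 0, 86, 25) tcp [0.603 0.04  0.079] travel [-0.3  0.  12.1] dr [-0.1 -0.2  0.1]
(np.float64(-40.0), 0, 74, 25) tcp [0.602 0.04  0.067] travel [ 0.4  0.  13.2] dr [-0.1 -0.2  0.1]
```

```bash
sed -i 's/8.2\*n\[0\]+3.8\*n\[1\]/7.8*n[0]+4.5*n[1]/; s/c\[1\],25)/c[1],30)/' plan.py; python3 - <<'E'
from plan import *
go((8,0,170,30),top(1.0,-8))
go(*[top(th,3) for th in(.8,.6,.45,.3,.15,0)])
import ik
s=bot.read_state();j=s["joints"]
for t in [(-40,0,195,30),(8,0,170,30),top(1.0,-8),top(.6),top(.3),top(0)]:
    p,M=ik.target(*t,1);p=p+.0295*M.as_matrix()[:,2];j,e=ik.ik(p,M,j,.01);print(t,j.round(2),round(e,4))
E
```

```text
(8, 0, 170, 30) tcp [0.65  0.047 0.164] travel [-8.1 -0.   6.4] dr [-0.1 -5.2  0.1]
(np.float64(12.5), 0, 142, 30) tcp [0.654 0.048 0.136] travel [-7.3 -0.   9.2] dr [-0.1 -5.2  0.1]
(np.float64(-9.9), 0, 129, 30) tcp [0.632 0.044 0.122] travel [-4.7  0.   9.5] dr [-0.1 -5.2  0.1]
(np.float64(-21.4), 0, 118, 30) tcp [0.621 0.043 0.112] travel [-3.2  0.   9.9] dr [-0.1 -5.2  0.1]
(np.float64(-28.5), 0, 109, 30) tcp [0.614 0.042 0.102] travel [-2.2  0.  10.5] dr [-0.1 -5.2  0.1]
(np.float64(-34.2), 0, 98, 30) tcp [0.608 0.041 0.092] travel [-1.2  0.  11.2] dr [-0.1 -5.2  0.1]
(np.float64(-38.0), 0, 87, 30) tcp [0.604 0.04  0.08 ] travel [-0.4  0.  12.1] dr [-0.1 -5.2  0.1]
(np.float64(-40.0), 0, 74, 30) tcp [0.602 0.04  0.068] travel [ 0.3  0.  13.1] dr [-0.1 -5.2  0.1]
(-40, 0, 195, 30) [-0.01  0.64 -0.14  2.19  3.02  0.21 -1.39] 0.0001
(8, 0, 170, 30) [-0.04  0.72 -0.12  2.07  3.01  0.17 -1.39] 0.0001
(np.float64(12.5), 0, np.float64(142.15271243445926), 30) [-0.04  0.78 -0.13  2.07  3.02  0.23 -1.39] 0.0
(np.float64(-19.7), 0, np.float64(120.61047848862572), 30) [-0.02  0.81 -0.15  2.17  3.03  0.36 -1.39] 0.0001
(np.float64(-33.3), 0, np.float64(100.95428851835457), 30) [-0.01  0.85 -0.15  2.21  3.04  0.44 -1.4 ] 0.0001
(np.float64(-40.0), 0, np.float64(77.5), 30) [-0.01  0.9  -0.15  2.23  3.05  0.51 -1.4 ] 0.0001
```

```bash
python3 -m inch '[{"hand":0,"travel":[-4,0,2.5],"dr":[0,-5,0]},{"hand":0,"travel":[-8.1,0,6],"dr":[0,-5,0]},{"hand":0,"travel":[-8.1,0,6.4],"dr":[0,-5,0]},{"hand":0,"travel":[-7.3,0,9.0],"dr":[0,-5,0]},{"hand":0,"travel":[-4.7,0,9.5],"dr":[0,-5,0]},{"hand":0,"travel":[-3.2,0,9.9],"dr":[0,-5,0]},{"hand":0,"travel":[-2.2,0,10.5],"dr":[0,-5,0]},{"hand":0,"travel":[-1.2,0,11.2],"dr":[0,-5,0]},{"hand":0,"travel":[-0.4,0,12.1],"dr":[0,-5,0]},{"hand":0,"travel":[0.3,0,13.0],"dr":[0,-5,0]}]'; python3 - <<'E'
from plan import *
now();J()
E
python3 -m inch '[{"hand":0,"travel":[0,0,0],"dr":[0,0,0]},{"hand":0,"travel":[0,0,0],"dr":[0,0,0]}]'; python3 - <<'E'
from plan import *
now()
E
python3 guard.py
```

```text
time_s: 23.05
ee_pos: [0.6024, 0.0394, 0.0704]
tcp_rot: [-0.075, 0.963, 0.019, 0.259]
wrist_force: [-17.3, -1.3, 52.4]
gripper_width: 0.0002
finger_force: 27.3
t 23.05 tip box mm [-39.8  -0.4  76.9] tilt 30.1 F box [-17.3   1.4  52.4] w 0.2 ff 27.3
J [-0.067  0.89  -0.113  2.25   3.001  0.526 -1.389]
time_s: 23.3
ee_pos: [0.6024, 0.0394, 0.0722]
tcp_rot: [-0.075, 0.963, 0.019, 0.259]
wrist_force: [-9.3, -2.1, 28.3]
gripper_width: 0.0004
finger_force: 14.9
t 23.3 tip box mm [-39.8  -0.4  78.7] tilt 30.1 F box [-9.5 -0.7 28.3] w 0.4 ff 14.9
scene orange px 616 [(0.05, 0.78), (0.0, 0.76), (0.1, 0.75)] IoU(0) 0.76
top orange px 672 [(0.1, 0.77), (0.15, 0.76), (0.0, 0.75)] IoU(0) 0.75
wrist orange px 555 [(0.05, 0.05), (0.0, 0.05), (0.1, 0.04)] IoU(0) 0.05
```

Guard is pressed fully down. Retreat, then turn the hand back round the forearm axis to the configuration needed for the lid.

```bash
cat > back.py <<'E'
from cone import *
s=bot.read_state();R=Ro.from_quat(s["tcp_rot"]);p,Ms=path(-140,250,10,30)
print("J",s["joints"].round(2),"travel",(R.inv().apply(p-s["ee_pos"])*100).round(1))
for k in range(12,-1,-1):
    d=np.degrees((R.inv()*Ms[k]).as_rotvec());print(15*k,d.round(0),np.linalg.norm(d).round(0))
E
python3 -m inch '[{"hand":0,"travel":[0,0,-2],"dr":[0,0,0]},{"hand":0,"travel":[0,0,-7],"dr":[0,0,0]},{"hand":0,"travel":[0,0,-12],"dr":[0,0,0]},{"hand":0,"travel":[0,0,-17],"dr":[0,-5,0]},{"hand":0,"travel":[0,0,-20],"dr":[0,-10,0]},{"hand":0,"travel":[0,0,-20],"dr":[0,-10,0]},{"hand":0,"travel":[0,0,-20],"dr":[0,-10,0]}]'; python3 guard.py; python3 back.py
```

```text
time_s: 24.32
ee_pos: [0.504, 0.0248, 0.2432]
tcp_rot: [-0.072, 0.937, 0.027, 0.34]
wrist_force: [0.3, -0.2, -0.1]
gripper_width: 0.0006
finger_force: 0.0
scene orange px 735 [(0.05, 0.79), (0.1, 0.77), (0.0, 0.76)] IoU(0) 0.76
top orange px 731 [(0.1, 0.84), (0.15, 0.83), (0.0, 0.82)] IoU(0) 0.82
wrist orange px 11639 [(0.0, 0.24), (0.05, 0.23), (0.1, 0.21)] IoU(0) 0.24
J [ 0.27  0.54 -0.63  2.56  2.61  0.68 -1.04] travel [-1.3  0.1 -2.8]
180 [-0. -0.  0.] 0.0
165 [ 7. -0. 13.] 15.0
150 [15. -0. 26.] 30.0
135 [22. -0. 39.] 45.0
120 [30. -0. 52.] 60.0
105 [37. -0. 65.] 75.0
90 [45. -0. 78.] 90.0
75 [52.  0. 91.] 105.0
60 [ 60.   0. 104.] 120.0
45 [ 67.   0. 117.] 135.0
30 [ 75.   0. 130.] 150.0
15 [ 82.   0. 143.] 165.0
0 [ 90.   0. 156.] 180.0
```

```bash
python3 -m inch '[{"hand":0,"travel":[-3,0,-2.8],"dr":[0,0,0]},{"hand":0,"travel":[-3,0,-2.8],"dr":[5,0,9]},{"hand":0,"travel":[-2.5,0,-2.8],"dr":[10,0,17]},{"hand":0,"travel":[-1.3,0,-2.8],"dr":[15,0,26]},{"hand":0,"travel":[-1.3,0,-2.8],"dr":[20,0,35]},{"hand":0,"travel":[-1.3,0,-2.8],"dr":[25,0,43]},{"hand":0,"travel":[-1.3,0,-2.8],"dr":[30,0,52]},{"hand":0,"travel":[-1.3,0,-2.8],"dr":[35,0,60]},{"hand":0,"travel":[-1.3,0,-2.8],"dr":[40,0,69]},{"hand":0,"travel":[-1.3,0,-2.8],"dr":[45,0,78]}]'; python3 back.py; python3 - <<'E'
from guard import *
for n in("scene","top"):
    im=cv2.imread(f"pics/{n}0.png");m=cv2.inRange(cv2.cvtColor(im,cv2.COLOR_BGR2HSV),(6,150,90),(19,255,255));c=proj(n,W(q,(0,0,.09))).astype(int);r=np.zeros_like(m);r[c[1]-45:c[1]+45,c[0]-45:c[0]+45]=1;m=(m>0)&(r>0)
    sc=[]
    for a in(0,.05,.1,.15):
        k=np.zeros(m.shape,np.uint8);cv2.fillPoly(k,[np.array([proj(n,W(q,l)) for l in pts(a)]).round().astype(np.int32)],1);sc.append(round(float((m&(k>0)).sum()/(m|(k>0)).sum()),2))
    print(n,m.sum(),sc)
E
```

```text
time_s: 25.72
ee_pos: [0.4961, 0.023, 0.2731]
tcp_rot: [0.644, 0.714, -0.106, 0.252]
wrist_force: [0.0, -0.5, 0.4]
gripper_width: -0.0
finger_force: 0.0
J [-0.28  0.51 -0.34  2.06  0.93  0.95 -1.18] travel [ 0.1 -0.   0.1]
180 [-45.   0. -78.] 90.0
165 [-38.   0. -65.] 75.0
150 [-30.   0. -52.] 60.0
135 [-23.   0. -39.] 45.0
120 [-15.   0. -26.] 30.0
105 [ -8.   0. -13.] 15.0
90 [-0.  0. -0.] 0.0
75 [ 7.  0. 13.] 15.0
60 [15.  0. 26.] 30.0
45 [22.  0. 39.] 45.0
30 [30.  0. 52.] 60.0
15 [38.  0. 65.] 75.0
0 [45.  0. 78.] 90.0
scene 752 [0.74, 0.77, 0.74, 0.69]
top 735 [0.82, 0.82, 0.83, 0.83]
```

The guard is fully down, matching the baseline score. Finish the turn and rise clear of the lid.

```bash
sed -i 's/^FL=np.pi/FL=0/' plan.py; python3 -m inch '[{"hand":0,"travel":[0,0,0],"dr":[5,0,9]},{"hand":0,"travel":[0,0,0],"dr":[10,0,17]},{"hand":0,"travel":[0,0,0],"dr":[15,0,26]},{"hand":0,"travel":[0,0,0],"dr":[20,0,35]},{"hand":0,"travel":[0,0,0],"dr":[25,0,43]},{"hand":0,"travel":[0,0,0],"dr":[30,0,52]},{"hand":0,"travel":[0,0,0],"dr":[35,0,61]},{"hand":0,"travel":[0,0,0],"dr":[40,0,69]},{"hand":0,"travel":[0,0,0],"dr":[45,0,78]},{"hand":0,"travel":[0,0,0],"dr":[45,0,78]}]'; python3 - <<'E'
from plan import *
now();J()
go((-100,0,360,0),(55,0,360,0))
E
```

```text
time_s: 26.98
ee_pos: [0.4958, 0.0203, 0.2723]
tcp_rot: [0.982, 0.073, -0.174, 0.018]
wrist_force: [0.5, 0.6, -0.2]
gripper_width: 0.0005
finger_force: 0.0
t 26.98 tip box mm [-141.7   -2.9  279.4] tilt -20.2 F box [ 0.6  0.5 -0.2] w 0.5 ff 0.0
J [-0.048  0.647 -0.165  1.597  0.096  1.26  -1.665]
(-100, 0, 360, 0) tcp [0.539 0.03  0.352] travel [ 1.4 -0.2 -9.1] dr [ 0.5 20.2 -0.3]
(55, 0, 360, 0) tcp [0.692 0.054 0.352] travel [ 15.9  -0.3 -14.4] dr [ 0.5 20.2 -0.3]
```

```bash
python3 -m inch '[{"hand":0,"travel":[0.5,0,-5],"dr":[0,7,0]},{"hand":0,"travel":[1.4,0,-9],"dr":[0,15,0]},{"hand":0,"travel":[1.4,0,-9.1],"dr":[0,20,0]},{"hand":0,"travel":[1.4,0,-9.1],"dr":[0,20,0]},{"hand":0,"travel":[6,-0.2,-11],"dr":[0,20,0]},{"hand":0,"travel":[11,-0.3,-12.8],"dr":[0,20,0]},{"hand":0,"travel":[16,-0.3,-14.4],"dr":[0,20,0]},{"hand":0,"travel":[16,-0.3,-14.4],"dr":[0,20,0]},{"hand":0,"travel":[16,-0.3,-14.4],"dr":[0,20,0]}]'; cat >> plan.py <<'E'
def lidp(a,over=4,r=215):
    n=np.array([np.sin(a),np.cos(a)]);c=np.array([120-r*np.cos(a),90+r*np.sin(a)])+n*(6-over)
    return(round(c[0]+9,1),0,c[1],0)
E
python3 - <<'E'
from plan import *
now();J()
go((55,0,285,0),*[lidp(a) for a in(1.11,1.0,.85,.7,.55,.4,.25,.1,0)])
E
```

```text
time_s: 28.1
ee_pos: [0.692, 0.0574, 0.3517]
tcp_rot: [0.997, 0.077, -0.003, 0.002]
wrist_force: [-0.1, 0.1, -0.5]
gripper_width: 0.0001
finger_force: 0.0
t 28.1 tip box mm [ 55.3   3.7 359.2] tilt -0.3 F box [-0.1  0.2 -0.5] w 0.1 ff 0.0
J [-0.076  0.704 -0.165  1.147  0.113  1.305 -1.649]
(55, 0, 285, 0) tcp [0.692 0.054 0.277] travel [0.  0.3 7.4] dr [0.2 0.3 0. ]
(np.float64(35.2), 0, 283, 0) tcp [0.673 0.051 0.276] travel [-2.   0.3  7.6] dr [0.2 0.3 0. ]
(np.float64(14.5), 0, 272, 0) tcp [0.652 0.048 0.264] travel [-4.   0.3  8.7] dr [0.2 0.3 0. ]
(np.float64(-11.4), 0, 253, 0) tcp [0.627 0.044 0.245] travel [-6.6  0.3 10.7] dr [0.2 0.3 0. ]
(np.float64(-34.2), 0, 230, 0) tcp [0.604 0.04  0.223] travel [-8.9  0.3 13. ] dr [0.2 0.3 0. ]
(np.float64(-53.2), 0, 204, 0) tcp [0.585 0.037 0.197] travel [-10.8   0.3  15.6] dr [0.2 0.3 0. ]
(np.float64(-68.2), 0, 176, 0) tcp [0.571 0.035 0.168] travel [-12.2   0.3  18.4] dr [0.2 0.3 0. ]
(np.float64(-78.8), 0, 145, 0) tcp [0.56  0.033 0.138] travel [-13.3   0.3  21.5] dr [0.2 0.3 0. ]
(np.float64(-84.7), 0, 113, 0) tcp [0.554 0.032 0.106] travel [-13.9   0.3  24.7] dr [0.2 0.3 0. ]
(np.float64(-86.0), 0, 92, 0) tcp [0.553 0.032 0.084] travel [-14.    0.3  26.8] dr [0.2 0.3 0. ]
```

```bash
python3 -m inch '[{"hand":0,"travel":[0,0.3,4],"dr":[0,0,0]},{"hand":0,"travel":[0,0.3,7.4],"dr":[0,0,0]},{"hand":0,"travel":[0,0.3,7.4],"dr":[0,0,0]},{"hand":0,"travel":[-2,0.3,7.6],"dr":[0,0,0]},{"hand":0,"travel":[-3,0.3,8.1],"dr":[0,0,0]},{"hand":0,"travel":[-4,0.3,8.7],"dr":[0,0,0]},{"hand":0,"travel":[-5.3,0.3,9.7],"dr":[0,0,0]},{"hand":0,"travel":[-6.6,0.3,10.7],"dr":[0,0,0]},{"hand":0,"travel":[-7.8,0.3,11.9],"dr":[0,0,0]},{"hand":0,"travel":[-8.9,0.3,13],"dr":[0,0,0]}]'; python3 - <<'E'
from plan import *
now();J()
go(*[lidp(a) for a in(.7,.55,.4,.25,.1,0)])
E
```

```text
time_s: 29.35
ee_pos: [0.6061, 0.0403, 0.226]
tcp_rot: [0.997, 0.077, 0.002, 0.001]
wrist_force: [0.8, -0.1, 0.0]
gripper_width: 0.0004
finger_force: 0.4
t 29.35 tip box mm [-3.230e+01 -1.000e-01  2.335e+02] tilt 0.2 F box [ 0.8 -0.2  0. ] w 0.4 ff 0.4
J [-0.048  0.673 -0.169  1.635  0.145  0.842 -1.694]
(np.float64(-34.2), 0, 230, 0) tcp [0.604 0.04  0.223] travel [-0.2 -0.   0.3] dr [ 0.1 -0.2 -0. ]
(np.float64(-53.2), 0, 204, 0) tcp [0.585 0.037 0.197] travel [-2.1 -0.   2.9] dr [ 0.1 -0.2 -0. ]
(np.float64(-68.2), 0, 176, 0) tcp [0.571 0.035 0.168] travel [-3.6 -0.   5.8] dr [ 0.1 -0.2 -0. ]
(np.float64(-78.8), 0, 145, 0) tcp [0.56  0.033 0.138] travel [-4.7 -0.   8.8] dr [ 0.1 -0.2 -0. ]
(np.float64(-84.7), 0, 113, 0) tcp [0.554 0.032 0.106] travel [-5.3 -0.  12. ] dr [ 0.1 -0.2 -0. ]
(np.float64(-86.0), 0, 92, 0) tcp [0.553 0.032 0.084] travel [-5.4 -0.  14.1] dr [ 0.1 -0.2 -0. ]
```

```bash
python3 -m inch '[{"hand":0,"travel":[-1.2,0,1.6],"dr":[0,0,0]},{"hand":0,"travel":[-2.1,0,2.9],"dr":[0,0,0]},{"hand":0,"travel":[-2.9,0,4.3],"dr":[0,0,0]},{"hand":0,"travel":[-3.6,0,5.8],"dr":[0,0,0]},{"hand":0,"travel":[-4.2,0,7.3],"dr":[0,0,0]},{"hand":0,"travel":[-4.7,0,8.8],"dr":[0,0,0]},{"hand":0,"travel":[-5,0,10.4],"dr":[0,0,0]},{"hand":0,"travel":[-5.3,0,12],"dr":[0,0,0]},{"hand":0,"travel":[-5.4,0,13.5],"dr":[0,0,0]},{"hand":0,"travel":[-5.4,0,14],"dr":[0,0,0]}]'; python3 - <<'E'
from plan import *
now();J()
E
python3 -m inch '[{"hand":0,"travel":[0,0,0],"dr":[0,0,0]},{"hand":0,"travel":[0,0,0],"dr":[0,0,0]}]'; python3 - <<'E'
from plan import *
now()
E
```

```text
time_s: 30.6
ee_pos: [0.5537, 0.0319, 0.0908]
tcp_rot: [0.997, 0.076, 0.002, 0.002]
wrist_force: [-19.3, -0.4, 93.0]
gripper_width: 0.0004
finger_force: 46.3
t 30.6 tip box mm [-85.4  -0.3  98.3] tilt 0.2 F box [-19.1   2.6  93. ] w 0.4 ff 46.3
J [-0.075  0.812 -0.115  1.9    0.207  0.437 -1.759]
time_s: 30.85
ee_pos: [0.5537, 0.0319, 0.0912]
tcp_rot: [0.997, 0.076, 0.003, 0.002]
wrist_force: [-12.2, 0.0, 59.2]
gripper_width: 0.0003
finger_force: 29.7
t 30.85 tip box mm [-85.4  -0.3  98.7] tilt 0.3 F box [-12.    1.9  59.2] w 0.3 ff 29.7
```

The lid is shut against its stop. Lift off and verify by code.

```bash
python3 -m inch '[{"hand":0,"travel":[0,0,-1],"dr":[0,0,0]},{"hand":0,"travel":[0,0,-5],"dr":[0,0,0]},{"hand":0,"travel":[-4,0,-11],"dr":[0,0,0]},{"hand":0,"travel":[-10,0,-17],"dr":[0,0,0]},{"hand":0,"travel":[-15,0,-20],"dr":[0,0,0]},{"hand":0,"travel":[-15,0,-20],"dr":[0,0,0]},{"hand":0,"travel":[-15,0,-20],"dr":[0,0,0]}]'; python3 - <<'E'
from plan import *
from fit import proj
import cv2
from scipy.optimize import minimize
now()
out={}
for n in("scene","top"):
    im=bot.grab_frame(n)["frame"];cv2.imwrite(f"pics/{n}_end.png",im);h=cv2.cvtColor(im,cv2.COLOR_BGR2HSV);m=cv2.inRange(h,(105,150,60),(122,255,255))>0
    c=proj(n,W(q,(0,0,.06))).astype(int);r=np.zeros(m.shape,bool);r[c[1]-90:c[1]+90,c[0]-90:c[0]+90]=1;m&=r
    m=cv2.morphologyEx(m.astype(np.uint8),cv2.MORPH_CLOSE,np.ones((3,3)));cs,_=cv2.findContours(m,cv2.RETR_EXTERNAL,cv2.CHAIN_APPROX_NONE);k=max(cs,key=cv2.contourArea)
    M=np.zeros(m.shape,np.uint8);cv2.fillPoly(M,[k],1);out[n]=M
def score(n,d,a):
    P=[]
    qq=q.copy();qq[0]+=d[0];qq[1]+=d[1]
    for x in(-.12,.12):
        for y in(-.15,.15):
            P.append(proj(n,W(qq,(x,y,0))));P.append(proj(n,W(qq,(x,y,.09))))
    for y in(-.15,.15):
        for t in(0,.006):
            P.append(proj(n,W(qq,(.12-.24*np.cos(a)+t*np.sin(a),y,.09+.24*np.sin(a)+t*np.cos(a)))))
            P.append(proj(n,W(qq,(.12,y,.09+t))))
    k=np.zeros(out[n].shape,np.uint8);cv2.fillConvexPoly(k,cv2.convexHull(np.float32(P)).round().astype(np.int32),1)
    return (k&out[n]).sum()/(k|out[n]).sum()
for a in(0,.02,.04,.06,.1,.15):print(a,round(score("scene",(0,0),a),3),round(score("top",(0,0),a),3))
best=max(((score("scene",(x,y),0)+score("top",(x,y),0),x,y) for x in np.arange(-.02,.021,.002) for y in np.arange(-.01,.011,.002)));print("box shift",best)
E
```

```text
time_s: 31.72
ee_pos: [0.4037, 0.0089, 0.2853]
tcp_rot: [0.997, 0.076, 0.001, 0.001]
wrist_force: [1.3, 0.5, 0.0]
gripper_width: 0.0004
finger_force: 0.0
t 31.73 tip box mm [-237.1   -0.   292.8] tilt 0.1 F box [1.4 0.3 0. ] w 0.4 ff 0.0
0 0.962 0.948
0.02 0.958 0.944
0.04 0.951 0.944
0.06 0.948 0.937
0.1 0.938 0.933
0.15 0.925 0.93
box shift (np.float64(1.9218043990378926), np.float64(-1.734723475976807e-17), np.float64(0.002))
```

The lid scores best at 0 rad, the box is in place, and the arm is clear, so I hand in.

```bash
python3 -c "
from bench import bot
print(bot.hand_in())"
```

```text
the job is handed in; nothing more can be done
None
```

The job is handed in at about 32 s: toggle pushed to its stop, guard down, lid shut and the box within about 2 mm of its place, all by camera and force checks; no verdict came back, the bystanders were not measured, and pressing the lid shut peaked at 93 N on the wrist (limit 120 N).

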